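# Load the autosampler carousel

### The job

Get the autosampler ready for a run: swing its clear cover fully open, well past upright, then set the sample carousel on the splined spindle, rocking it to and fro under light pressure until the teeth mesh and it drops fully home on the platter. Only then put every vial from the rack upright into a sleeve of the carousel, one each, down to the sleeve's floor, and at last fold the cover fully shut. Never let a vial tip over, and leave the other glassware and the cork ring where they are.

Things in the scene. Friction and masses are not known exactly. Their poses are not given: they have to be found in the camera images.
- machine: autosampler, fixed on the bench: white base 210 x 200 x 40 mm tall, on it a square chamber open at the top (inside 160 x 160 mm, walls 5 mm, wall tops 120 mm above the bench). Origin on the bench under the chamber's centre; x, y along its sides, z up. The cover's hinge runs along the +y side
- spindle_seat (a point): centre of the steel platter (116 mm wide, 46 mm above the bench) where the carousel's underside rests when home; axes as the machine's. From it rises the splined shaft: core 20 mm wide, cone nose 30 mm tall, six brass teeth 5 mm wide out to radius 14 mm, tops 22.5 mm above the platter. Its turn angle differs each time and is not reported; a stiff brake (0.3 N m) holds it
- lid (a joint): the clear folding cover (stiff panel 170 x 175 x 5 mm, 0.2 kg, blue handle bail at the free edge), rad: 0 shut flat on the chamber, 1.57 upright, 2.1 stop, leaning back. Stiff hinge (0.4 N m): it stays where it is left; 2 to 4 N at the bar move it
- lid_bar (a point): middle of the cover's handle bar: round bar 12 mm thick, 90 mm long, parallel to the hinge, 220 mm from the hinge line and 40 mm beyond the panel's edge, so fingers can straddle it from above at any angle of the cover; fingers may turn on the bar as the cover swings
- lid_hinge (a point): middle of the cover's hinge line, on the machine 120 mm above the bench; axes as the machine's. At angle q the bar's middle is at y = -0.22 cos q, z = 0.22 sin q from here (within 3 mm)
- carousel: loose sample carousel, 0.35 kg: disc 134 mm wide, six sleeves 28 mm tall, hub (39 mm wide) with a round black knob 25 mm wide, 38 to 68 mm above the underside. Origin: centre of the underside, z up. Splined bore below: 6 inner teeth midway between the sleeves, 22.4 mm across, 5 degrees play each way, every 60 degrees. Unmeshed it stands about 20 mm too high; meshed it drops home
- rack: white vial rack, loose, 0.6 kg, 160 (x) x 110 (y) x 30 mm tall with six square wells 24 mm wide and 24 deep (floor 6 mm up), at x = -50, 0, 50 and y = -25, 25 mm; origin at the centre of the underside
- pocket0 (a point): centre of the inner floor of one of the carousel's six sleeves (4 mm above its underside, 50 mm from its centre; bore 25 mm wide, 24 mm deep); it moves with the carousel
- pocket1 (a point): centre of the inner floor of one of the carousel's six sleeves (4 mm above its underside, 50 mm from its centre; bore 25 mm wide, 24 mm deep); it moves with the carousel
- pocket2 (a point): centre of the inner floor of one of the carousel's six sleeves (4 mm above its underside, 50 mm from its centre; bore 25 mm wide, 24 mm deep); it moves with the carousel
- pocket3 (a point): centre of the inner floor of one of the carousel's six sleeves (4 mm above its underside, 50 mm from its centre; bore 25 mm wide, 24 mm deep); it moves with the carousel
- pocket4 (a point): centre of the inner floor of one of the carousel's six sleeves (4 mm above its underside, 50 mm from its centre; bore 25 mm wide, 24 mm deep); it moves with the carousel
- pocket5 (a point): centre of the inner floor of one of the carousel's six sleeves (4 mm above its underside, 50 mm from its centre; bore 25 mm wide, 24 mm deep); it moves with the carousel
- vial1: amber sample vial with blue cap, 20 mm wide, 62 mm tall, 35 g; origin at the centre of its underside, z up. Stands in a well of the rack at the start. May be absent (None)
- vial2: amber sample vial with blue cap, 20 mm wide, 62 mm tall, 35 g; origin at the centre of its underside, z up. Stands in a well of the rack at the start. May be absent (None)
- vial3: amber sample vial with blue cap, 20 mm wide, 62 mm tall, 35 g; origin at the centre of its underside, z up. Stands in a well of the rack at the start. May be absent (None)
- vial4: amber sample vial with blue cap, 20 mm wide, 62 mm tall, 35 g; origin at the centre of its underside, z up. Stands in a well of the rack at the start. May be absent (None)
- vial5: amber sample vial with blue cap, 20 mm wide, 62 mm tall, 35 g; origin at the centre of its underside, z up. Stands in a well of the rack at the start. May be absent (None)
- cylinder_a: bystander, not to be disturbed: a measuring cylinder with amber contents, 190 tall, on a white foot (sizes in mm); origin under its centre
- cylinder_b: bystander, not to be disturbed: a measuring cylinder, 170 tall (sizes in mm); origin under its centre
- cylinder_c: bystander, not to be disturbed: a measuring cylinder, 190 tall (sizes in mm); origin under its centre
- flask: bystander, not to be disturbed: a corked conical flask, 80 wide, 122 tall (sizes in mm); origin under its centre
- cork_ring: bystander, not to be disturbed: a cork ring, 80 wide, 25 tall (sizes in mm); origin under its centre
- beaker: bystander, not to be disturbed: a small glass beaker, 56 wide, 65 tall (sizes in mm); origin under its centre
There are look-alikes about, which are no part of the job. Leave any purple look-alike of the vial2 alone.

How it is judged:
By the outcome, as a careful person would: the job done as asked, in the order asked, and still so for the second after the job is handed in, with the robot touching nothing.
Of vial1, vial2, vial3, vial4, vial5 only 3 to 5 are there at a start; the rules pass over those that are not, and their reading is None.
At some moment in a run one of carousel, rack may be knocked a few centimetres aside while the robot is not near it.
It also fails if it takes over 210 s, if anything falls off the work surface, if the arm or the gripper's body presses on something with over 40 N, if the wrist force passes 120 N, or if a joint passes its speed limit or range.

### The arm

A 6-joint arm with a two-finger parallel gripper is mounted at the origin on the work surface. World frame = base frame: x ahead of the robot, y to its left, z up, the work surface at z = 0. Lengths are in m, angles in rad, forces in N, time in s.
With the tool pointing down it reaches from about 0.325 to 0.75 m from the base axis. Payload 7.6 kg.
Tool frame: the origin (TCP) lies midway between the tips of the shut fingers; the grasp point (between the pads) lies 19 mm behind it (r.pinch_z is the distance from the TCP to the grasp point, in m); z points along the fingers, x is the direction in which the jaws open and shut, and the axes are right-handed (so a half turn about z gives the same grasp; the last joint's range is limited). The gripper opens to 85 mm and grips with 20 to 120 N. Pads are 22 mm wide; open, the fingers measure 114 mm over their backs; the gripper's body (76 mm by 85 mm) begins 54 mm behind the grasp point. The pads swing forward as they close: fully open they stand 13 mm farther back than shut.
Start: joints at [1.207, 0.052, 1.401, -0, 1.689, -0.07], TCP at [0.152, 0.503, 0.231] pointing down, gripper open.
Joint ranges: [-2.9, 2.9], [-0.91, 2.17], [0.12, 2.37], [-1.06, 4.2], [0.26, 2.73], [-2.93, 2.93]. Speed limits (rad/s): [2.57, 2.57, 3.01, 3.14, 3.14, 3.14].

### API

Orientations are given as a rotation vector (axis times angle).
In Python, from bench import r gives the robot as it stands.
- The arm moves only by the tool servo_tool, never from a script. Its argument "steps" is a list of rows, each an object with "grip": the gripper command: -1 is shut, 1 is fully open, values between are in proportion; "linear": the shift along the tool's x, y, z in m, a list of three; "delta_rot": the turn, a rotation vector about the tool's x, y, z in rad, a list of three. In form: [{"grip": grip, "linear": [x, y, z], "delta_rot": [wx, wy, wz]}, ...]. A call has 1 to 20 rows; each row shifts and turns the commanded pose from where the row before left it, along the tool's axes as they then stand; what a row does not reach is not made up. A row lasts 1/12 s, in which the tool goes at most 41.7 mm and 7.16 degrees, less where a joint would pass 70% of its speed; a pose out of reach is approached as far as the arm can. A call with a gripper value outside its range is refused whole. The fingers move at their own pace and stop on an object; the grip force is fixed at half the most. Time passes only in rows, so rows that do not move let the fingers close. It gives the time, the measured TCP pose, the force and the opening at its end, in the units of the state.
- r.get_state(): the state, without advancing time (a new reading comes with each control period).
- r.get_image(name): name is "scene" or "top"; returns (picture, depth): 384x512x3 uint8, blue, green, red; 384x512 float32, m along the optical axis (not along the pixel's ray), 0 where there is no reading.
- r.camera_model(name): a dict with "vfov" (degrees; the focal length in pixels is half the picture's height over the tangent of half this angle, whatever the lens; pixels are square), "cx", "cy" (the principal point, pixels), "k1" (the pictures are not rectified: a ray, as slopes to the right and down, at radius r is drawn at 1 + k1 r^2 times it, then the intrinsics apply), "xyz" and "rotation" of the camera in the world. Camera axes: x right, y up, looking along -z (the intrinsics and any distortion apply to the point x, -y, -z); pixel columns grow to the right and rows downward; lengths in m; the calibration is good to about 2 mm. A picture is of the moment at which its call begins. camera_model takes no time and is no camera call.
- r.finish_job(): hands the job in, once; it reports no verdict.
The state is a dict: "clock": time; "q": joint angles; "joint_velocities": joint speeds; "effort": joint torques, N m; "ee_pos": TCP position; "tool_rot": TCP orientation; "ft_force": force on the tool from outside, world axes, zero at the start; "torque": the same for the moment, N m; "grip_width": finger opening in m.
Only numpy, scipy, OpenCV 4.12 (cv2) and the standard library are available. Lean on these libraries where they do the work, as an engineer would, in place of code of your own. Each camera call takes 0.05 s, during which the arm holds its last target. There are 200 camera calls.

## Working session

There is one attempt and no reset: what is moved stays moved. The work goes in short steps, Python scripts to look and compute and a tool call to move; the robot and the scene stay as the last step left them, time stands still between calls to the robot, and variables do not carry over. Pictures are saved under pics/ and viewed, about 12 in all and at most 16, crops included, and the job is handed in when it is done.

Besides the shell and the picture viewer there is one more tool, called after "Call:" as name(argument=value, ...) on one line, values as JSON. servo_tool: Moves the arm, as the interface text tells. Its arguments: {"type":"object","properties":{"steps":{"type":"array"}},"required":["steps"]}

```bash
ls; mkdir -p pics
cat > h.py <<'E'
import numpy as np, cv2
from scipy.spatial.transform import Rotation as R
from bench import r
def cam(n):
    m=r.camera_model(n); f=192/np.tan(np.radians(m["vfov"])/2)
    rot=np.array(m["rotation"],float)
    M=rot if rot.shape==(3,3) else (R.from_rotvec(rot) if rot.size==3 else R.from_quat(rot)).as_matrix()
    K=np.array([[f,0,m["cx"]],[0,f,m["cy"]],[0,0,1]]); return K,np.array([m["k1"],0,0,0.]),M,np.array(m["xyz"])
def rays(n,uv):
    K,d,M,t=cam(n); p=cv2.undistortPoints(np.array(uv,float).reshape(-1,1,2),K,d,None,None)[:,0]
    return np.c_[p[:,0],-p[:,1],-np.ones(len(p))]@M.T,t
def at_z(n,uv,z):
    v,t=rays(n,uv); return t+v*((z-t[2])/v[:,2])[:,None]
def at_depth(n,uv,dep):
    v,t=rays(n,uv); return t+v*np.array([dep[int(round(b)),int(round(a))] for a,b in uv])[:,None]
def cloud(n,dep):
    g=np.stack(np.meshgrid(np.arange(512),np.arange(384)),-1).reshape(-1,2)
    v,t=rays(n,g); P=t+v*dep.reshape(-1,1); P[dep.ravel()==0]=np.nan; return P.reshape(384,512,3)
def proj(n,P):
    K,d,M,t=cam(n); c=(np.array(P,float).reshape(-1,3)-t)@M; c=c*[1,-1,-1]
    return cv2.projectPoints(c,np.zeros(3),np.zeros(3),K,d)[0][:,0]
E
python3 - <<'E'
from h import *
for n in("scene","top"):
    im,d=r.get_image(n); np.savez(f"pics/{n}0.npz",im=im,d=d)
    cv2.imwrite(f"pics/{n}0.png",cv2.resize(im,(800,600),interpolation=cv2.INTER_CUBIC)); m=r.camera_model(n); print(m)
print(r.get_state(), r.pinch_z)
E
```

```text
pics
{'vfov': 52.454032622765865, 'cx': 251.53668604419113, 'cy': 195.54515556971873, 'k1': -0.029350638659719326, 'xyz': array([ 1.01181588, -0.77017288,  0.73295557]), 'rotation': array([0.9039717 , 0.26838477, 0.49562039])}
{'vfov': 44.07967693641083, 'cx': 250.97293680818052, 'cy': 186.71147955429794, 'k1': -0.1344721223588284, 'xyz': array([ 0.41544291, -0.04820987,  1.7642318 ]), 'rotation': array([ 0.0686834 , -0.07157671, -1.59293217])}
{'clock': 0.1, 'q': array([ 1.20669317e+00,  5.27632401e-02,  1.40161979e+00, -1.87335112e-06,
        1.68860415e+00, -7.02726958e-02]), 'joint_velocities': array([ 0.00020924, -0.0019528 , -0.00335341, -0.0005685 , -0.00018342,
       -0.00013146]), 'effort': array([ 1.47211878e-03, -3.82585251e+01, -3.60983276e+01, -5.67146935e-05,
        4.81541341e-03,  1.53808298e-05]), 'ee_pos': array([0.15191968, 0.50225813, 0.23056388]), 'tool_rot': array([ 2.52209739e+00,  1.87187108e+00, -1.84430610e-03]), 'ft_force': array([ 0.16157103, -0.83655446, -1.03634676]), 'torque': array([ 0.00491552, -0.0201082 ,  0.02936814]), 'grip_width': 0.0852793716035983} 0.0187
```

View pics/scene0.png

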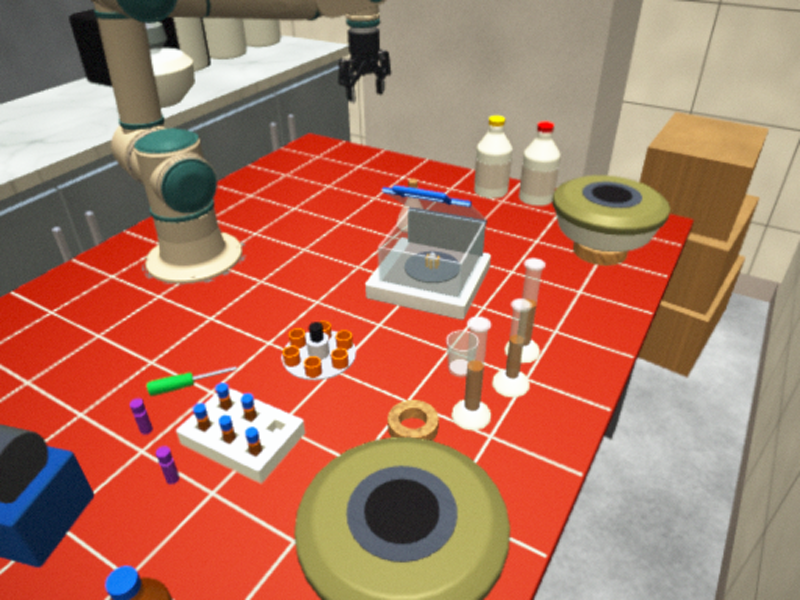

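View pics/top0.png

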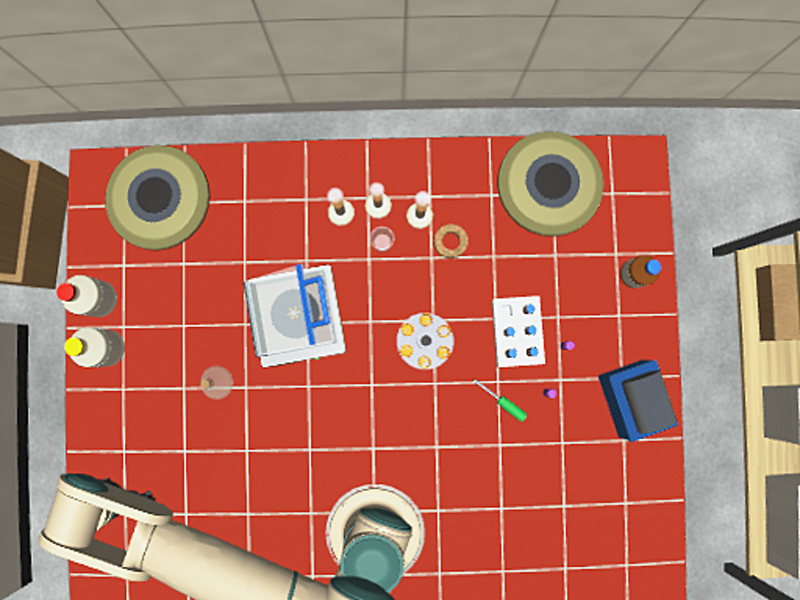

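Scene: the cover stands partly open (bar at top ~(315,305)), carousel at (426,340), rack at (518,330) with five vials; its top-left well is empty. Two purple look-alikes stand outside the rack. Next I'll crop for precise measurement.

Run:
```python
from h import *
im=np.load("pics/top0.npz")["im"]
a=cv2.resize(im[165:240,152:227],(600,600),interpolation=cv2.INTER_CUBIC)
cv2.imwrite("pics/c1.png",a)
b=cv2.resize(im[180:245,245:355],(800,473),interpolation=cv2.INTER_CUBIC)
cv2.imwrite("pics/c2.png",b)
d=np.load("pics/top0.npz")["d"]; P=cloud("top",d)
hsv=cv2.cvtColor(im,cv2.COLOR_BGR2HSV)
def comps(mask,name,minz=-1):
    n,l,s,c=cv2.connectedComponentsWithStats(mask.astype(np.uint8))
    for i in range(1,n):
        if s[i,4]>=6: print(name,c[i].round(1),s[i,4],np.nanmedian(P[l==i],0).round(4),np.nanmax(P[l==i],0).round(4))
comps((hsv[...,0]>100)&(hsv[...,0]<118)&(hsv[...,1]>150)&(hsv[...,2]>90),"blue")
sub=np.zeros((384,512),bool); sub[185:250,245:300]=1
comps((hsv[...,0]>8)&(hsv[...,0]<28)&(hsv[...,1]>110)&sub,"orange")
comps((hsv[...,2]<70)&sub,"knob")
comps((hsv[...,1]<60)&(hsv[...,2]>200)&(np.arange(512)>310)[None]&(np.arange(512)<350)[None],"rack")
```

```text
blue [417.7 170.5] 59 [ 0.6016 -0.6359  0.1488] [ 0.6336 -0.6233  0.1572]
blue [199.4 193.6] 280 [0.5332 0.12   0.2328] [0.612  0.1468 0.2643]
blue [339.  197.1] 20 [ 0.5222 -0.3695  0.0672] [ 0.5299 -0.3616  0.0767]
blue [340.  210.9] 20 [ 0.4719 -0.3707  0.066 ] [ 0.479  -0.3639  0.0732]
blue [326.1 211.8] 21 [ 0.4695 -0.3203  0.0671] [ 0.4766 -0.3133  0.0789]
blue [341.1 224.8] 21 [ 0.4216 -0.3733  0.0667] [ 0.4287 -0.3643  0.0739]
blue [327.3 225.9] 21 [ 0.4194 -0.323   0.065 ] [ 0.4266 -0.3142  0.076 ]
blue [402.7 253.1] 470 [ 0.3274 -0.5793  0.0985] [ 0.3923 -0.5399  0.1302]
blue [430.6 271.9] 7 [ 0.2442 -0.6831  0.0972] [ 0.2576 -0.6662  0.1614]
orange [272.2 204. ] 46 [ 0.5061 -0.1297  0.0077] [ 0.5206 -0.1175  0.0346]
orange [260.5 210.4] 52 [ 0.4842 -0.0863  0.0065] [ 0.4954 -0.0731  0.0372]
orange [284.4 211. ] 28 [ 0.4803 -0.1743  0.0252] [ 0.49   -0.1571  0.033 ]
orange [259.8 224.2] 45 [ 0.433  -0.0833  0.0074] [ 0.4443 -0.0682  0.0356]
orange [283.4 225. ] 44 [ 0.4272 -0.1687  0.0064] [ 0.4417 -0.1558  0.0368]
orange [271.2 231.1] 34 [ 0.4063 -0.1228  0.0068] [ 0.4175 
[... 383 characters left out ...]
.0285] [ 0.6192 -0.2712  0.0714]
rack [346.5 243. ] 6 [ 0.354  -0.4045 -0.0053] [ 3.542e-01 -3.960e-01 -3.000e-04]
rack [314.1 251.3] 10 [ 0.3289 -0.2778  0.0123] [ 0.3366 -0.2694  0.0189]
rack [319. 270.] 21 [ 0.2576 -0.2978  0.0015] [ 0.2942 -0.2963  0.0078]
rack [324.1 288.6] 61 [ 0.2029 -0.3001 -0.0014] [ 0.2072 -0.2672  0.0123]
rack [321.6 323.8] 42 [ 0.055  -0.2998 -0.0004] [ 0.0806 -0.263   0.0089]
rack [345. 324.] 9 [ 0.0534 -0.3907 -0.0059] [ 0.0562 -0.3735  0.0055]
rack [320.2 331.8] 8 [ 0.027  -0.2961 -0.0009] [ 0.0369 -0.294   0.0105]
rack [321.  349.5] 22 [-0.0371 -0.2981 -0.0009] [ 0.0025 -0.2969  0.0068]
rack [326.5 369.7] 55 [-0.0995 -0.3005 -0.0019] [-0.0922 -0.2868  0.0072]
```

View pics/c1.png

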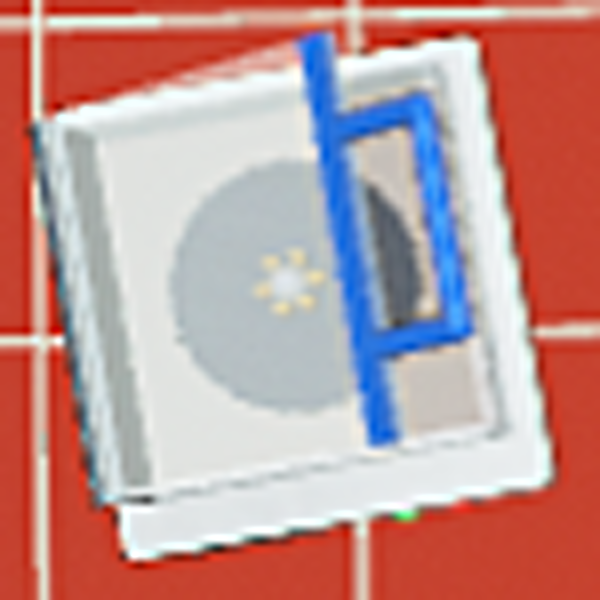

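View pics/c2.png

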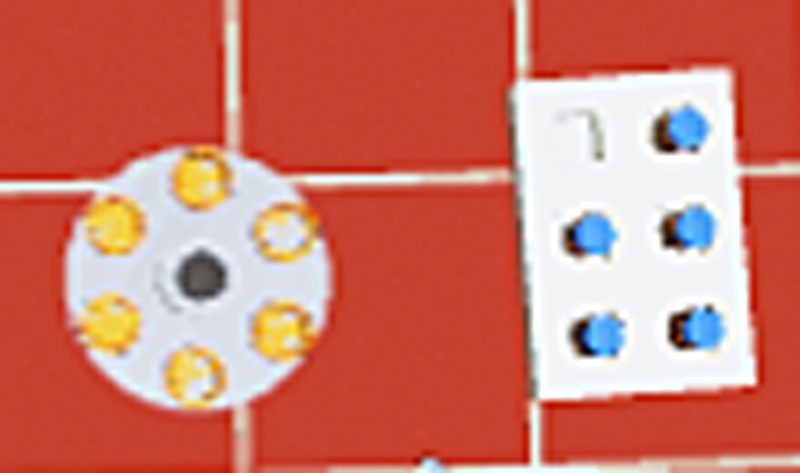

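Run:
```python
from h import *
D=np.load("pics/top0.npz"); d=D["d"]; P=cloud("top",d)
c1=lambda L:[(152+(x+.5)/8-.5,165+(y+.5)/8-.5) for x,y in L]
k=800/110
c2=lambda L:[(245+(x+.5)/k-.5,180+(y+.5)/k-.5) for x,y in L]
B=at_z("top",c1([(470,38),(553,480),(128,558)]),.04); print("base",B.round(4)); print(np.linalg.norm(np.diff(B,axis=0),axis=1))
e=B[0]-B[1]; yaw=np.arctan2(e[1],e[0]); e2=B[2]-B[1]; print("yaws",np.degrees(yaw),np.degrees(np.arctan2(e2[1],e2[0]))-90)
print("centre",((B[0]+B[2])/2).round(4))
print("platter",at_z("top",c1([(294,285)]),.046))
T=at_z("top",c1([(298,257),(320,275),(310,303),(280,308),(262,291),(270,262)]),.0685);c=T.mean(0);print("spline",c, np.linalg.norm(T-c,axis=1))
a=np.degrees(np.arctan2(*(T-c)[:,1::-1].T[:2]) if 0 else np.arctan2((T-c)[:,1],(T-c)[:,0]));print("teeth",a, a%60)
for q in c1([(430,95),(446,215),(462,335),(315,40),(385,440)]):
    u,v=map(int,map(round,q)); print("bar",P[v,u].round(4))
S=at_z("top",c2([(201,178),(286,232),(284,331),(195,376),(109,323),(115,224)]),.032);c=S.mean(0)
print("sleeves",c,np.linalg.norm(S-c,axis=1)); a=np.degrees(np.arctan2((S-c)[:,1],(S-c)[:,0]));print(a,a%60)
print("knob",at_z("top",c2([(201,275)]),.068),"disc?",at_z("top",c2([(198,279)]),.004))
Rk=at_z("top",c2([(514,85),(732,68),(756,383),(538,400)]),.03);print("rack",Rk.round(4),Rk.mean(0),np.linalg.norm(np.diff(Rk,axis=0),axis=1))
for a,b in((0,3),(1,2)): e=Rk[a]-Rk[b];print(np.degrees(np.arctan2(e[1],e[0])))
print("caps",at_z("top",[(339,197.1),(340,210.9),(326.1,211.8),(341.1,224.8),(327.3,225.9)],.068).round(4))
```

```text
base [[0.6368 0.0944 0.04  ]
 [0.434  0.0599 0.04  ]
 [0.4026 0.2542 0.04  ]]
[0.20570911 0.19677969]
yaws 9.636569057697523 9.1831144970011
centre [0.5197 0.1743 0.04  ]
platter [[0.52485248 0.17580428 0.046     ]]
spline [0.52451179 0.1746637  0.0685    ] [0.0120559  0.01392192 0.01289627 0.01220221 0.01313142 0.01301259]
teeth [ -18.13671467  -76.96325848 -136.3859168   157.62621618  105.31395756
   43.16433995] [41.86328533 43.03674152 43.6140832  37.62621618 45.31395756 43.16433995]
bar [0.5884 0.0943 0.2512]
bar [0.5398 0.0885 0.2522]
bar [0.4916 0.0828 0.2533]
bar [0.6117 0.1419 0.2297]
bar [0.4484 0.1162 0.216 ]
sleeves [ 0.45476158 -0.12668817  0.032     ] [0.0498815  0.04961618 0.05065963 0.04945571 0.05037282 0.0496204 ]
[  -3.04746536  -64.14082239 -123.50524857  176.53871273  115.6861415
   56.0487727 ] [56.95253464 55.85917761 56.49475143 56.53871273 55.6861415  56.0487727 ]
knob [[ 0.45502127 -0.12638035  0.068     ]] disc? [[ 0.45451423 -0.12774588  0.004     ]]
rack [[ 0.5479 -0.2891  0.03  ]
 [ 0.5539 -0.4007  0.03  ]
 [ 0.3944 -0.4068  0.03  ]
 [ 0.3889 -0.2959  0.03  ]] [ 0.47127298 -0.3481399   0.03      ] [0.1117421 0.1596715 0.111017 ]
2.456827114744611
2.1982958945942674
caps [[ 0.5219 -0.3691  0.068 ]
 [ 0.4721 -0.3709  0.068 ]
 [ 0.4702 -0.3205  0.068 ]
 [ 0.4222 -0.373   0.068 ]
 [ 0.4196 -0.323   0.068 ]]
```

```bash
cat > plan.py <<'E'
import sys,json; from h import *
# args: waypoints x,y,z,yawdeg,grip[,maxstep_mm]; prints tool-frame rows for a downward tool
def state():
    s=r.get_state(); M=R.from_rotvec(s["tool_rot"]).as_matrix(); return s,np.array(s["ee_pos"]),np.degrees(np.arctan2(M[1,0],M[0,0])),M
def plan(W):
    s,p,y,M=state(); rows=[]
    print("from",p.round(4),round(y,2),"tilt",np.degrees(np.arccos(-M[2,2])).round(2),"t",round(s["clock"],2),"F",np.round(s["ft_force"],1),"w",round(s["grip_width"],4),"q6",round(s["q"][5],2))
    for w in W:
        t=np.array(w[:3]); st=w[5] if len(w)>5 else 36
        dy=(w[3]-y+90)%180-90
        n=max(1,int(np.ceil(np.linalg.norm(t-p)*1000/st)),int(np.ceil(abs(dy)/7)))
        for i in range(n):
            q=p+(t-p)/(n-i); a=np.radians(y); ex=np.array([np.cos(a),np.sin(a),0]); ey=np.array([np.sin(a),-np.cos(a),0])
            dd=q-p; l=np.round([dd@ex,dd@ey,-dd[2]],4); p=p+l[0]*ex+l[1]*ey-[0,0,l[2]]
            rz=round(-np.radians((dy)/n),4); y-=np.degrees(rz); rows.append((w[4],l.tolist(),rz))
    for g,l,z in rows: print(json.dumps({"grip":g,"linear":l,"delta_rot":[0,0,z]}))
    print(len(rows))
if __name__=="__main__": plan([list(map(float,a.split(","))) for a in sys.argv[1:]])
E
python3 plan.py .152,.502,.33,99.4,-.5,36 .54,.0885,.31,99.4,-.5,38
```

```text
from [0.1519 0.5023 0.2306] 73.16 tilt 0.08 t 0.1 F [ 0.2 -0.8 -1. ] w 0.0853 q6 -0.07
{"grip": -0.5, "linear": [-0.0001, 0.0, -0.0249], "delta_rot": [0, 0, -0.1145]}
{"grip": -0.5, "linear": [-0.0, 0.0, -0.0248], "delta_rot": [0, 0, -0.1145]}
{"grip": -0.5, "linear": [-0.0001, 0.0001, -0.0249], "delta_rot": [0, 0, -0.1145]}
{"grip": -0.5, "linear": [-0.0001, 0.0, -0.0248], "delta_rot": [0, 0, -0.1145]}
{"grip": -0.5, "linear": [-0.0314, 0.021, 0.0013], "delta_rot": [0, 0, 0.0]}
{"grip": -0.5, "linear": [-0.0314, 0.021, 0.0013], "delta_rot": [0, 0, 0.0]}
{"grip": -0.5, "linear": [-0.0314, 0.021, 0.0013], "delta_rot": [0, 0, 0.0]}
{"grip": -0.5, "linear": [-0.0314, 0.021, 0.0013], "delta_rot": [0, 0, 0.0]}
{"grip": -0.5, "linear": [-0.0314, 0.021, 0.0013], "delta_rot": [0, 0, 0.0]}
{"grip": -0.5, "linear": [-0.0314, 0.021, 0.0013], "delta_rot": [0, 0, 0.0]}
{"grip": -0.5, "linear": [-0.0314, 0.021, 0.0014], "delta_rot": [0, 0, 0.0]}
{"grip": -0.5, "linear": [-0.0314, 0.021, 0.0013], "delta_rot": [0, 0, 0.0]}
{"grip": -0.5, "linear": [-0.0314, 0.021, 0.0014], "delta_rot": [0, 0, 0.0]}
{"grip": -0.5, "linear": [-0.0315, 0.021, 0.0013], "delta_rot": [0, 0, 0.0]}
{"grip": -0.5, "linear": [-0.0314, 0.021, 0.0014], "delta_rot": [0, 0, 0.0]}
{"grip": -0.5, "linear": [-0.0315, 0.0211, 0.0013], "delta_rot": [0, 0, 0.0]}
{"grip": -0.5, "linear": [-0.0314, 0.021, 0.0014], "delta_rot": [0, 0, 0.0]}
{"grip": -0.5, "linear": [-0.0315, 0.0211, 0.0013], "delta_rot": [0, 0, 0.0]}
{"grip": -0.5, "linear": [-0.0314, 0.021, 0.0014], "delta_rot": [0, 0, 0.0]}
19
```

Call:
servo_tool(steps=[{"grip":-0.5,"linear":[0,0,-0.025],"delta_rot":[0,0,-0.1145]},{"grip":-0.5,"linear":[0,0,-0.025],"delta_rot":[0,0,-0.1145]},{"grip":-0.5,"linear":[0,0,-0.025],"delta_rot":[0,0,-0.1145]},{"grip":-0.5,"linear":[0,0,-0.025],"delta_rot":[0,0,-0.1145]},{"grip":-0.5,"linear":[-0.0314,0.021,0.0013],"delta_rot":[0,0,0]},{"grip":-0.5,"linear":[-0.0314,0.021,0.0013],"delta_rot":[0,0,0]},{"grip":-0.5,"linear":[-0.0314,0.021,0.0013],"delta_rot":[0,0,0]},{"grip":-0.5,"linear":[-0.0314,0.021,0.0013],"delta_rot":[0,0,0]},{"grip":-0.5,"linear":[-0.0314,0.021,0.0013],"delta_rot":[0,0,0]},{"grip":-0.5,"linear":[-0.0314,0.021,0.0013],"delta_rot":[0,0,0]},{"grip":-0.5,"linear":[-0.0314,0.021,0.0013],"delta_rot":[0,0,0]},{"grip":-0.5,"linear":[-0.0314,0.021,0.0013],"delta_rot":[0,0,0]},{"grip":-0.5,"linear":[-0.0314,0.021,0.0013],"delta_rot":[0,0,0]},{"grip":-0.5,"linear":[-0.0314,0.021,0.0013],"delta_rot":[0,0,0]},{"grip":-0.5,"linear":[-0.0314,0.021,0.0013],"delta_rot":[0,0,0]},{"grip":-0.5,"linear":[-0.0314,0.021,0.0013],"delta_rot":[0,0,0]},{"grip":-0.5,"linear":[-0.0314,0.021,0.0013],"delta_rot":[0,0,0]},{"grip":-0.5,"linear":[-0.0314,0.021,0.0013],"delta_rot":[0,0,0]},{"grip":-0.5,"linear":[-0.0314,0.021,0.0013],"delta_rot":[0,0,0]}])

```text
clock: 1.68
ee_pos: [0.5407, 0.0876, 0.3113]
tool_rot: [-2.032, -2.395, 0.001]
ft_force: [-0.2, 0.4, 0.6]
grip_width: 0.0211
```

Call:
servo_tool(steps=[{"grip":-0.5,"linear":[0,0,0.022],"delta_rot":[0,0,0]},{"grip":-0.5,"linear":[0,0,0.022],"delta_rot":[0,0,0]},{"grip":-0.5,"linear":[0,0,0.021],"delta_rot":[0,0,0]},{"grip":-0.5,"linear":[0,0,0.021],"delta_rot":[0,0,0]},{"grip":-0.5,"linear":[0,0,0],"delta_rot":[0,0,0]}])

```text
clock: 2.1
ee_pos: [0.5379, 0.089, 0.2203]
tool_rot: [-2.028, -2.391, 0.01]
ft_force: [-0.0, -0.2, 0.3]
grip_width: 0.0215
```

Call:
servo_tool(steps=[{"grip":-0.5,"linear":[0.0178,0,-0.0223],"delta_rot":[0,0,0]},{"grip":-0.5,"linear":[0.0206,0,-0.0199],"delta_rot":[0,0,0]},{"grip":-0.5,"linear":[0.023,0,-0.0169],"delta_rot":[0,0,0]},{"grip":-0.5,"linear":[0.0251,0,-0.0139],"delta_rot":[0,0,0]},{"grip":-0.5,"linear":[0.0265,0,-0.0105],"delta_rot":[0,0,0]},{"grip":-0.5,"linear":[0.0278,0,-0.0069],"delta_rot":[0,0,0]},{"grip":-0.5,"linear":[0.0283,0,-0.0033],"delta_rot":[0,0,0]},{"grip":-0.5,"linear":[0.0286,0,0.0004],"delta_rot":[0,0,0]},{"grip":-0.5,"linear":[0.0283,0,0.0041],"delta_rot":[0,0,0]},{"grip":-0.5,"linear":[0.0275,0,0.0077],"delta_rot":[0,0,0]},{"grip":-0.5,"linear":[0.0262,0,0.0113],"delta_rot":[0,0,0]},{"grip":-0.5,"linear":[0.0155,0,0.0086],"delta_rot":[0,0,0]},{"grip":-0.5,"linear":[0,0,0],"delta_rot":[0,0,0]}])

```text
clock: 3.18
ee_pos: [0.4914, 0.3804, 0.2872]
tool_rot: [2.03, 2.393, -0.005]
ft_force: [0.8, -1.6, -0.6]
grip_width: 0.0213
```

```bash
python3 plan.py
python3 - <<'E'
import numpy as np
p=np.array([.5245,.1752]);m=np.array([-.1633,.9866]);h=p+.092*m
print(h,h+.111*m)
E
```

```text
from [0.4914 0.3804 0.2872] 99.38 tilt 0.27 t 3.18 F [ 0.8 -1.6 -0.6] w 0.0213 q6 -1.13
0
[0.5094764 0.2659672] [0.4913501 0.3754798]
```

```bash
python3 plan.py .4906,.3845,.285,99.4,-.5 .4906,.3835,.36,99.4,-.3,38 .455,-.127,.2,26.3,0,38
```

```text
from [0.4914 0.3804 0.2872] 99.38 tilt 0.27 t 3.18 F [ 0.8 -1.6 -0.6] w 0.0213 q6 -1.13
{"grip": -0.5, "linear": [0.0042, -0.0001, 0.0022], "delta_rot": [0, 0, -0.0004]}
{"grip": -0.3, "linear": [-0.0005, -0.0001, -0.0375], "delta_rot": [0, 0, 0.0]}
{"grip": -0.3, "linear": [-0.0005, -0.0001, -0.0375], "delta_rot": [0, 0, 0.0]}
{"grip": 0.0, "linear": [-0.0332, -0.0079, 0.0107], "delta_rot": [0, 0, 0.0851]}
{"grip": 0.0, "linear": [-0.0337, -0.0051, 0.0107], "delta_rot": [0, 0, 0.0851]}
{"grip": 0.0, "linear": [-0.034, -0.0022, 0.0107], "delta_rot": [0, 0, 0.0851]}
{"grip": 0.0, "linear": [-0.0341, 0.0007, 0.0107], "delta_rot": [0, 0, 0.0851]}
{"grip": 0.0, "linear": [-0.0339, 0.0036, 0.0107], "delta_rot": [0, 0, 0.0851]}
{"grip": 0.0, "linear": [-0.0335, 0.0065, 0.0107], "delta_rot": [0, 0, 0.0851]}
{"grip": 0.0, "linear": [-0.0328, 0.0093, 0.0106], "delta_rot": [0, 0, 0.0851]}
{"grip": 0.0, "linear": [-0.0319, 0.0121, 0.0107], "delta_rot": [0, 0, 0.0851]}
{"grip": 0.0, "linear": [-0.0308, 0.0148, 0.0106], "delta_rot": [0, 0, 0.0851]}
{"grip": 0.0, "linear": [-0.0294, 0.0173, 0.0107], "delta_rot": [0, 0, 0.0851]}
{"grip": 0.0, "linear": [-0.0278, 0.0198, 0.0106], "delta_rot": [0, 0, 0.0851]}
{"grip": 0.0, "linear": [-0.026, 0.0221, 0.0107], "delta_rot": [0, 0, 0.0851]}
{"grip": 0.0, "linear": [-0.0241, 0.0242, 0.0106], "delta_rot": [0, 0, 0.0851]}
{"grip": 0.0, "linear": [-0.0219, 0.0261, 0.0107], "delta_rot": [0, 0, 0.0851]}
{"grip": 0.0, "linear": [-0.0197, 0.0279, 0.0106], "delta_rot": [0, 0, 0.0851]}
18
```

Call:
servo_tool(steps=[{"grip":-0.5,"linear":[0.0042,0,0.0022],"delta_rot":[0,0,0]},{"grip":-0.5,"linear":[0,0,0],"delta_rot":[0,0,0]},{"grip":-0.5,"linear":[-0.0005,0,-0.0375],"delta_rot":[0,0,0]},{"grip":-0.3,"linear":[-0.0005,0,-0.0375],"delta_rot":[0,0,0]},{"grip":0,"linear":[-0.0332,-0.0079,0.0107],"delta_rot":[0,0,0.0851]},{"grip":0,"linear":[-0.0337,-0.0051,0.0107],"delta_rot":[0,0,0.0851]},{"grip":0,"linear":[-0.034,-0.0022,0.0107],"delta_rot":[0,0,0.0851]},{"grip":0,"linear":[-0.0341,0.0007,0.0107],"delta_rot":[0,0,0.0851]},{"grip":0,"linear":[-0.0339,0.0036,0.0107],"delta_rot":[0,0,0.0851]},{"grip":0,"linear":[-0.0335,0.0065,0.0107],"delta_rot":[0,0,0.0851]},{"grip":0,"linear":[-0.0328,0.0093,0.0107],"delta_rot":[0,0,0.0851]},{"grip":0,"linear":[-0.0319,0.0121,0.0107],"delta_rot":[0,0,0.0851]},{"grip":0,"linear":[-0.0308,0.0148,0.0107],"delta_rot":[0,0,0.0851]},{"grip":0,"linear":[-0.0294,0.0173,0.0107],"delta_rot":[0,0,0.0851]},{"grip":0,"linear":[-0.0278,0.0198,0.0107],"delta_rot":[0,0,0.0851]},{"grip":0,"linear":[-0.026,0.0221,0.0107],"delta_rot":[0,0,0.0851]},{"grip":0,"linear":[-0.0241,0.0242,0.0107],"delta_rot":[0,0,0.0851]},{"grip":0,"linear":[-0.0219,0.0261,0.0107],"delta_rot":[0,0,0.0851]},{"grip":0,"linear":[-0.0197,0.0279,0.0107],"delta_rot":[0,0,0.0851]}])

```text
clock: 4.77
ee_pos: [0.4549, -0.1286, 0.2]
tool_rot: [3.061, 0.707, 0.001]
ft_force: [1.2, 0.2, 0.3]
grip_width: 0.0428
```

```bash
python3 - <<'E'
from h import *
I={}
for n in("scene","top"):
    im,d=r.get_image(n); I[n]=im; np.savez(f"pics/{n}1.npz",im=im,d=d)
a=cv2.resize(I["top"][150:250,140:360],(800,364),interpolation=cv2.INTER_CUBIC)
b=cv2.resize(I["scene"][80:200,150:350],(400,240),interpolation=cv2.INTER_CUBIC)
c=cv2.resize(I["top"][165:240,152:227],(400,400)[:2],interpolation=cv2.INTER_CUBIC)[80:320]
cv2.imwrite("pics/v1.png",np.vstack([a,np.hstack([b,c])[:236]]))
d=np.load("pics/top1.npz")["d"];P=cloud("top",d);hsv=cv2.cvtColor(I["top"],cv2.COLOR_BGR2HSV)
m=(hsv[...,0]>100)&(hsv[...,0]<118)&(hsv[...,1]>150)&(hsv[...,2]>90)
n,l,s,cc=cv2.connectedComponentsWithStats(m.astype(np.uint8))
for i in range(1,n):
    if s[i,4]>10: print(cc[i].round(1),s[i,4],np.nanmedian(P[l==i],0).round(4),np.nanpercentile(P[l==i][:,2],[5,95]).round(3))
E
python3 plan.py
```

```text
[417.7 170.5] 59 [ 0.6019 -0.636   0.1482] [0.132 0.155]
[118.6 206.9] 240 [0.4888 0.3656 0.2985] [0.266 0.317]
[339.  197.1] 20 [ 0.5224 -0.3698  0.0663] [0.06  0.071]
[340. 211.] 21 [ 0.4719 -0.371   0.0671] [0.062 0.074]
[326.1 211.8] 21 [ 0.4695 -0.3202  0.0688] [0.061 0.075]
[341.1 224.8] 21 [ 0.4215 -0.3733  0.067 ] [0.063 0.074]
[327.3 225.9] 21 [ 0.4194 -0.3235  0.0666] [0.061 0.071]
[402.7 253. ] 467 [ 0.3273 -0.5795  0.0983] [0.092 0.106]
from [ 0.4539 -0.1305  0.1982] 25.8 tilt 0.18 t 4.87 F [0.8 0.7 0.6] w 0.0429 q6 -0.81
0
```

View pics/v1.png

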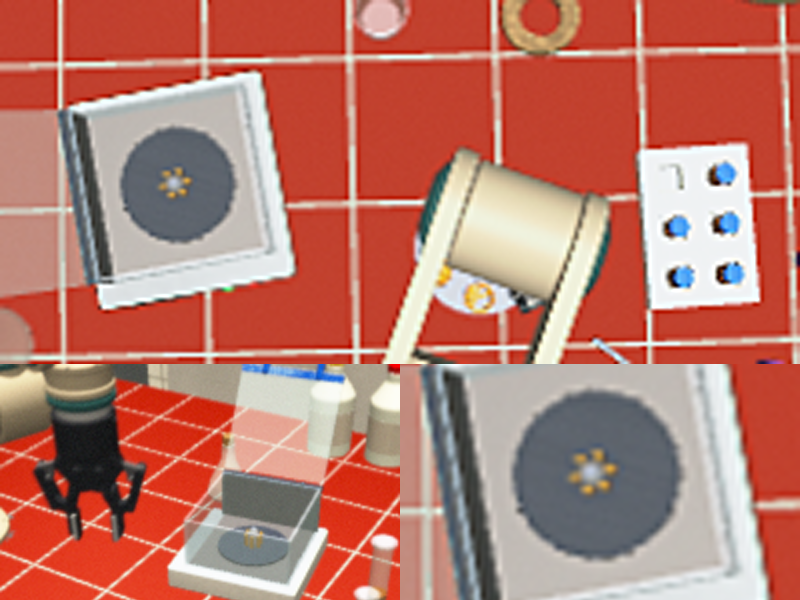

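The cover leans well back (bar at about z 0.31) and the platter is now clear. I'll fit the platter and teeth precisely, then plan the knob grasp.

```bash
python3 - <<'E'
from h import *
im=np.load("pics/top1.npz")["im"]; g=cv2.cvtColor(im,cv2.COLOR_BGR2GRAY); hsv=cv2.cvtColor(im,cv2.COLOR_BGR2HSV)
y,x=np.mgrid[:384,:512]; near=(np.hypot(x-188,y-200)<20)
m=near&(g<130)&(g>60)
n,l,s,c=cv2.connectedComponentsWithStats(m.astype(np.uint8)); i=1+np.argmax(s[1:,4]); 
cn=max(cv2.findContours((l==i).astype(np.uint8),cv2.RETR_EXTERNAL,cv2.CHAIN_APPROX_NONE)[0],key=len)
e=cv2.fitEllipse(cn); print(e); print("platter",at_z("top",[e[0]],.046))
sub=im[190:212,177:199].astype(int); o=((sub[...,2]-sub[...,0]).clip(0)).astype(float); o[o<40]=0
yy,xx=np.nonzero(o); W=o[yy,xx]; T=at_z("top",np.c_[xx+177,yy+190],.0685); c=(T*W[:,None]).sum(0)/W.sum(); print("spline c",c,len(W))
p=at_z("top",[e[0]],.046)[0]
for cc in(c,p):
    d=T-cc; a=np.arctan2(d[:,1],d[:,0]); rr=np.hypot(d[:,0],d[:,1]); k=(rr<.017)&(rr>.008); z=(W[k]*np.exp(6j*a[k])).sum(); print("tooth angle mod60",np.degrees(np.angle(z))/6%60,abs(z)/W[k].sum())
E
python3 plan.py .455,-.1265,.12,26.3,0,30 .455,-.1265,.043,26.3,0,22
```

```text
((188.44801330566406, 200.3280792236328), (30.25749969482422, 30.733797073364258), 26.107696533203125)
platter [[0.5243294  0.17531576 0.046     ]]
spline c [0.52472526 0.17440475 0.0685    ] 23
tooth angle mod60 41.8372339444293 0.6253561398100149
tooth angle mod60 41.94360552254677 0.6420289359805682
from [ 0.4539 -0.1305  0.1982] 25.8 tilt 0.18 t 4.87 F [0.8 0.7 0.6] w 0.0429 q6 -0.81
{"grip": 0.0, "linear": [0.0009, -0.0011, 0.0261], "delta_rot": [0, 0, -0.0029]}
{"grip": 0.0, "linear": [0.0009, -0.001, 0.0261], "delta_rot": [0, 0, -0.0029]}
{"grip": 0.0, "linear": [0.0009, -0.0011, 0.026], "delta_rot": [0, 0, -0.0029]}
{"grip": 0.0, "linear": [0.0, 0.0, 0.0193], "delta_rot": [0, 0, 0.0]}
{"grip": 0.0, "linear": [0.0, 0.0, 0.0192], "delta_rot": [0, 0, 0.0]}
{"grip": 0.0, "linear": [0.0, 0.0, 0.0193], "delta_rot": [0, 0, 0.0]}
{"grip": 0.0, "linear": [0.0, 0.0, 0.0192], "delta_rot": [0, 0, 0.0]}
7
```

Call:
servo_tool(steps=[{"grip":0,"linear":[0.0009,-0.001,0.026],"delta_rot":[0,0,-0.003]},{"grip":0,"linear":[0.0009,-0.001,0.026],"delta_rot":[0,0,-0.003]},{"grip":0,"linear":[0.0009,-0.001,0.026],"delta_rot":[0,0,-0.003]},{"grip":0,"linear":[0,0,0.019],"delta_rot":[0,0,0]},{"grip":0,"linear":[0,0,0.019],"delta_rot":[0,0,0]},{"grip":0,"linear":[0,0,0.019],"delta_rot":[0,0,0]},{"grip":0,"linear":[0,0,0.018],"delta_rot":[0,0,0]},{"grip":0,"linear":[0,0,0],"delta_rot":[0,0,0]},{"grip":0,"linear":[0,0,0],"delta_rot":[0,0,0]}])

```text
clock: 5.62
ee_pos: [0.4564, -0.1224, 0.0469]
tool_rot: [-3.055, -0.729, 0.001]
ft_force: [0.5, -1.0, 1.3]
grip_width: 0.0426
```

Call:
servo_tool(steps=[{"grip":0,"linear":[0,0,0],"delta_rot":[0,0,0]},{"grip":0,"linear":[0,0,0],"delta_rot":[0,0,0]}])

```text
clock: 5.78
ee_pos: [0.4575, -0.1231, 0.0485]
tool_rot: [3.055, 0.728, 0.004]
ft_force: [0.3, 0.1, 0.1]
grip_width: 0.0425
```

```bash
python3 plan.py .455,-.1265,.0435,26.3,0,22
```

```text
from [ 0.4575 -0.1231  0.0485] 26.8 tilt 0.17 t 5.78 F [0.3 0.1 0.1] w 0.0425 q6 -0.81
{"grip": 0.0, "linear": [-0.0038, 0.0019, 0.005], "delta_rot": [0, 0, 0.0088]}
1
```

Call:
servo_tool(steps=[{"grip":0,"linear":[-0.0025,0.002,0.003],"delta_rot":[0,0,0.004]},{"grip":0,"linear":[0,0,0],"delta_rot":[0,0,0]},{"grip":-1,"linear":[0,0,0],"delta_rot":[0,0,0]},{"grip":-1,"linear":[0,0,0],"delta_rot":[0,0,0]},{"grip":-1,"linear":[0,0,0],"delta_rot":[0,0,0]},{"grip":-1,"linear":[0,0,0],"delta_rot":[0,0,0]},{"grip":-1,"linear":[0,0,0],"delta_rot":[0,0,0]},{"grip":-1,"linear":[0,0,0],"delta_rot":[0,0,0]}])

```text
clock: 6.45
ee_pos: [0.4551, -0.1262, 0.0443]
tool_rot: [3.057, 0.721, -0.001]
ft_force: [-4.7, -1.8, 5.6]
grip_width: 0.0231
```

```bash
python3 plan.py
python3 - <<'E'
from h import *
for i in range(6):
    r.get_image("top"); s=r.get_state(); print(s["clock"],s["ee_pos"],s["tool_rot"],s["ft_force"])
E
```

```text
from [ 0.4551 -0.1262  0.0443] 26.54 tilt 0.04 t 6.45 F [-4.7 -1.8  5.6] w 0.0231 q6 -0.81
0
6.5 [ 0.45505152 -0.12619003  0.04428489] [ 3.05701093e+00  7.21101098e-01 -6.00940611e-04] [-5.2153217  -2.28827395  5.66972585]
6.55 [ 0.45505463 -0.12615821  0.04430166] [ 3.05702265e+00  7.21200083e-01 -5.81755331e-04] [-4.86982801 -1.11184622  6.28148822]
6.6 [ 0.4550207  -0.12616169  0.04428256] [ 3.05707886e+00  7.21153865e-01 -7.11318201e-04] [-4.72562181 -1.77526084  5.65026257]
6.65 [ 0.45502835 -0.12618331  0.0442664 ] [ 3.05704244e+00  7.21147119e-01 -6.78495040e-04] [-5.49550873 -1.59100531  6.28133062]
6.7 [ 0.45503205 -0.12615397  0.04426377] [ 3.05702201e+00  7.21226436e-01 -6.63286961e-04] [-4.42914457 -2.12937268  6.74990137]
6.75 [ 0.45505901 -0.12617381  0.04429886] [ 3.05701782e+00  7.21137569e-01 -5.96279275e-04] [-3.57371798 -1.76196307  5.31187901]
```

```bash
python3 plan.py .455,-.126,.22,26.5,-1,30 .5244,.175,.215,12.2,-1,28
```

```text
from [ 0.4551 -0.1262  0.0443] 26.55 tilt 0.04 t 6.75 F [-3.6 -1.8  5.3] w 0.023 q6 -0.81
{"grip": -1.0, "linear": [0.0, -0.0, -0.0293], "delta_rot": [0, 0, 0.0001]}
{"grip": -1.0, "linear": [0.0, -0.0, -0.0293], "delta_rot": [0, 0, 0.0001]}
{"grip": -1.0, "linear": [0.0, -0.0, -0.0293], "delta_rot": [0, 0, 0.0001]}
{"grip": -1.0, "linear": [0.0, -0.0001, -0.0293], "delta_rot": [0, 0, 0.0001]}
{"grip": -1.0, "linear": [0.0, -0.0, -0.0293], "delta_rot": [0, 0, 0.0001]}
{"grip": -1.0, "linear": [0.0, -0.0001, -0.0292], "delta_rot": [0, 0, 0.0001]}
{"grip": -1.0, "linear": [0.0164, -0.0199, 0.0004], "delta_rot": [0, 0, 0.0208]}
{"grip": -1.0, "linear": [0.016, -0.0202, 0.0004], "delta_rot": [0, 0, 0.0208]}
{"grip": -1.0, "linear": [0.0155, -0.0205, 0.0004], "delta_rot": [0, 0, 0.0208]}
{"grip": -1.0, "linear": [0.0151, -0.0208, 0.0004], "delta_rot": [0, 0, 0.0208]}
{"grip": -1.0, "linear": [0.0147, -0.0212, 0.0004], "delta_rot": [0, 0, 0.0208]}
{"grip": -1.0, "linear": [0.0142, -0.0215, 0.0004], "delta_rot": [0, 0, 0.0208]}
{"grip": -1.0, "linear": [0.0138, -0.0217, 0.0004], "delta_rot": [0, 0, 0.0208]}
{"grip": -1.0, "linear": [0.0133, -0.022, 0.0004], "delta_rot": [0, 0, 0.0208]}
{"grip": -1.0, "linear": [0.0128, -0.0223, 0.0004], "delta_rot": [0, 0, 0.0208]}
{"grip": -1.0, "linear": [0.0124, -0.0226, 0.0005], "delta_rot": [0, 0, 0.0208]}
{"grip": -1.0, "linear": [0.0119, -0.0228, 0.0004], "delta_rot": [0, 0, 0.0208]}
{"grip": -1.0, "linear": [0.0115, -0.023, 0.0005], "delta_rot": [0, 0, 0.0208]}
18
```

Call:
servo_tool(steps=[{"grip":-1,"linear":[0,0,-0.0293],"delta_rot":[0,0,0]},{"grip":-1,"linear":[0,0,-0.0293],"delta_rot":[0,0,0]},{"grip":-1,"linear":[0,0,-0.0293],"delta_rot":[0,0,0]},{"grip":-1,"linear":[0,0,-0.0293],"delta_rot":[0,0,0]},{"grip":-1,"linear":[0,0,-0.0293],"delta_rot":[0,0,0]},{"grip":-1,"linear":[0,0,-0.0293],"delta_rot":[0,0,0]},{"grip":-1,"linear":[0.0164,-0.0199,0.0004],"delta_rot":[0,0,0.0208]},{"grip":-1,"linear":[0.016,-0.0202,0.0004],"delta_rot":[0,0,0.0208]},{"grip":-1,"linear":[0.0155,-0.0205,0.0004],"delta_rot":[0,0,0.0208]},{"grip":-1,"linear":[0.0151,-0.0208,0.0004],"delta_rot":[0,0,0.0208]},{"grip":-1,"linear":[0.0147,-0.0212,0.0004],"delta_rot":[0,0,0.0208]},{"grip":-1,"linear":[0.0142,-0.0215,0.0004],"delta_rot":[0,0,0.0208]},{"grip":-1,"linear":[0.0138,-0.0217,0.0004],"delta_rot":[0,0,0.0208]},{"grip":-1,"linear":[0.0133,-0.022,0.0004],"delta_rot":[0,0,0.0208]},{"grip":-1,"linear":[0.0128,-0.0223,0.0004],"delta_rot":[0,0,0.0208]},{"grip":-1,"linear":[0.0124,-0.0226,0.0004],"delta_rot":[0,0,0.0208]},{"grip":-1,"linear":[0.0119,-0.0228,0.0004],"delta_rot":[0,0,0.0208]},{"grip":-1,"linear":[0.0115,-0.023,0.0004],"delta_rot":[0,0,0.0208]},{"grip":-1,"linear":[0,0,0],"delta_rot":[0,0,0]},{"grip":-1,"linear":[0,0,0],"delta_rot":[0,0,0]}])

```text
clock: 8.42
ee_pos: [0.524, 0.1763, 0.2134]
tool_rot: [3.123, 0.339, -0.003]
ft_force: [-0.3, -0.1, -4.1]
grip_width: 0.0229
```

```bash
python3 - <<'E'
from h import *
for n in("scene","top"):
    im,d=r.get_image(n);np.savez(f"pics/{n}2.npz",im=im,d=d)
    if n=="scene": cv2.imwrite("pics/v2.png",cv2.resize(im[70:210,190:350],(800,700))[:600])
E
python3 plan.py .5244,.175,.130,12.2,-1,24
```

```text
from [0.5241 0.1748 0.214 ] 12.26 tilt 0.08 t 8.52 F [-0.8 -1.5 -4.4] w 0.0234 q6 0.04
{"grip": -1.0, "linear": [0.0001, -0.0, 0.021], "delta_rot": [0, 0, 0.0003]}
{"grip": -1.0, "linear": [0.0001, -0.0, 0.021], "delta_rot": [0, 0, 0.0003]}
{"grip": -1.0, "linear": [0.0001, -0.0001, 0.021], "delta_rot": [0, 0, 0.0003]}
{"grip": -1.0, "linear": [0.0, -0.0, 0.021], "delta_rot": [0, 0, 0.0003]}
4
```

View pics/v2.png

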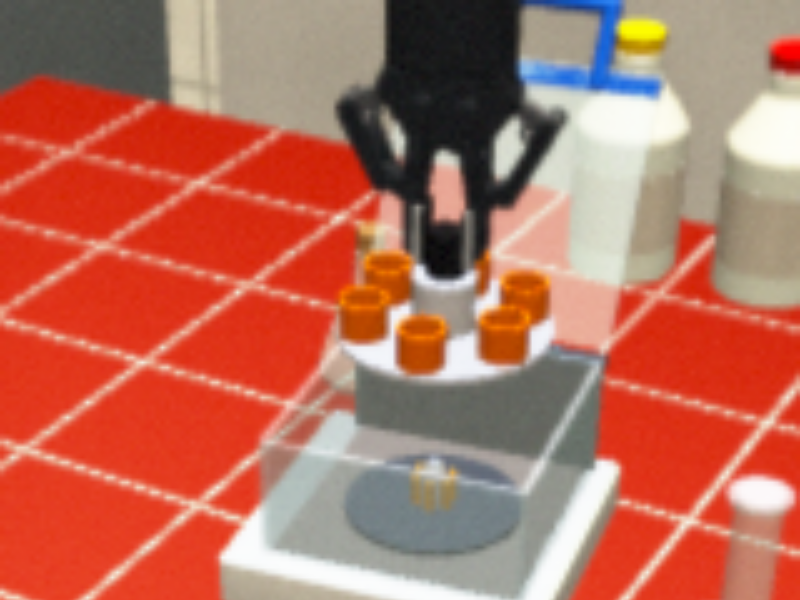

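The carousel hangs level, centred over the spindle. Lowering slowly.

Call:
servo_tool(steps=[{"grip":-1,"linear":[0,0,0.02],"delta_rot":[0,0,0]},{"grip":-1,"linear":[0,0,0.02],"delta_rot":[0,0,0]},{"grip":-1,"linear":[0,0,0.02],"delta_rot":[0,0,0]},{"grip":-1,"linear":[0,0,0.02],"delta_rot":[0,0,0]},{"grip":-1,"linear":[0,0,0.01],"delta_rot":[0,0,0]},{"grip":-1,"linear":[0,0,0.005],"delta_rot":[0,0,0]},{"grip":-1,"linear":[0,0,0.004],"delta_rot":[0,0,0]},{"grip":-1,"linear":[0,0,0.003],"delta_rot":[0,0,0]},{"grip":-1,"linear":[0,0,0],"delta_rot":[0,0,0]},{"grip":-1,"linear":[0,0,0],"delta_rot":[0,0,0]}])

```text
clock: 9.35
ee_pos: [0.5248, 0.1752, 0.1142]
tool_rot: [-3.124, -0.335, -0.002]
ft_force: [-3.0, -1.3, 2.4]
grip_width: 0.0226
```

Call:
servo_tool(steps=[{"grip":-1,"linear":[0,0,0.003],"delta_rot":[0,0,0]},{"grip":-1,"linear":[0,0,0],"delta_rot":[0,0,0.04]},{"grip":-1,"linear":[0,0,0.001],"delta_rot":[0,0,0.04]},{"grip":-1,"linear":[0,0,0],"delta_rot":[0,0,0.04]},{"grip":-1,"linear":[0,0,0],"delta_rot":[0,0,0]}])

```text
clock: 9.77
ee_pos: [0.5249, 0.175, 0.1125]
tool_rot: [3.138, 0.144, 0.004]
ft_force: [-9.9, -4.6, 16.8]
grip_width: 0.0229
```

Call:
servo_tool(steps=[{"grip":-1,"linear":[-0.0015,0.0005,-0.001],"delta_rot":[0,0,-0.04]},{"grip":-1,"linear":[0,0,0],"delta_rot":[0,0,-0.04]},{"grip":-1,"linear":[0,0,0],"delta_rot":[0,0,-0.04]},{"grip":-1,"linear":[0,0,0],"delta_rot":[0,0,0]}])

```text
clock: 10.1
ee_pos: [0.5235, 0.1752, 0.1122]
tool_rot: [-3.122, -0.339, -0.004]
ft_force: [-5.5, 0.1, 8.0]
grip_width: 0.0232
```

Call:
servo_tool(steps=[{"grip":-1,"linear":[0,0,0],"delta_rot":[0,0,-0.04]},{"grip":-1,"linear":[0,0,0],"delta_rot":[0,0,-0.04]},{"grip":-1,"linear":[0,0,0],"delta_rot":[0,0,-0.04]},{"grip":-1,"linear":[0,0,0],"delta_rot":[0,0,0]}])

```text
clock: 10.43
ee_pos: [0.5227, 0.1751, 0.1107]
tool_rot: [-3.096, -0.526, -0.0]
ft_force: [-5.1, 0.3, 2.1]
grip_width: 0.0226
```

Call:
servo_tool(steps=[{"grip":-1,"linear":[0,0,0.003],"delta_rot":[0,0,0]},{"grip":-1,"linear":[0,0,0.002],"delta_rot":[0,0,0]},{"grip":-1,"linear":[0,0,0],"delta_rot":[0,0,0]}])

```text
clock: 10.68
ee_pos: [0.523, 0.1753, 0.1088]
tool_rot: [-3.097, -0.523, -0.002]
ft_force: [-13.2, -0.9, 18.4]
grip_width: 0.0231
```

Call:
servo_tool(steps=[{"grip":-1,"linear":[-0.002,0.0007,-0.001],"delta_rot":[0,0,0]},{"grip":-1,"linear":[0,0,0],"delta_rot":[0,0,0]},{"grip":-1,"linear":[0,0,0],"delta_rot":[0,0,0]}])

```text
clock: 10.93
ee_pos: [0.5213, 0.174, 0.1064]
tool_rot: [-3.096, -0.522, -0.002]
ft_force: [-2.9, 2.2, 0.7]
grip_width: 0.0232
```

Call:
servo_tool(steps=[{"grip":-1,"linear":[0,0,0],"delta_rot":[0,0,0.04]},{"grip":-1,"linear":[0,0,0],"delta_rot":[0,0,0.04]},{"grip":-1,"linear":[0,0,0],"delta_rot":[0,0,0]}])

```text
clock: 11.18
ee_pos: [0.5214, 0.1735, 0.1052]
tool_rot: [-3.116, -0.396, -0.0]
ft_force: [-0.4, 2.1, -3.0]
grip_width: 0.0234
```

Call:
servo_tool(steps=[{"grip":-1,"linear":[0,0,0.002],"delta_rot":[0,0,0]},{"grip":-1,"linear":[0,0,0.002],"delta_rot":[0,0,0]},{"grip":-1,"linear":[0,0,0.001],"delta_rot":[0,0,0]},{"grip":-1,"linear":[0,0,0],"delta_rot":[0,0,0]}])

```text
clock: 11.52
ee_pos: [0.5212, 0.1734, 0.1002]
tool_rot: [-3.116, -0.399, 0.0]
ft_force: [0.4, 3.1, -3.2]
grip_width: 0.0229
```

Call:
servo_tool(steps=[{"grip":-1,"linear":[0,-0.0007,0.002],"delta_rot":[0,0,0]},{"grip":-1,"linear":[0,0,0.002],"delta_rot":[0,0,0]},{"grip":-1,"linear":[0,0,0.002],"delta_rot":[0,0,0]},{"grip":-1,"linear":[0,0,0.002],"delta_rot":[0,0,0]},{"grip":-1,"linear":[0,0,0],"delta_rot":[0,0,0]}])

```text
clock: 11.93
ee_pos: [0.521, 0.1739, 0.0921]
tool_rot: [3.116, 0.398, -0.0]
ft_force: [0.0, 0.7, -3.9]
grip_width: 0.0229
```

Call:
servo_tool(steps=[{"grip":-1,"linear":[0,0,0.0015],"delta_rot":[0,0,0]},{"grip":-1,"linear":[0,0,0.0015],"delta_rot":[0,0,0]},{"grip":-1,"linear":[0,0,0.001],"delta_rot":[0,0,0]},{"grip":-1,"linear":[0,0,0],"delta_rot":[0,0,0]}])

```text
clock: 12.27
ee_pos: [0.5212, 0.1741, 0.0903]
tool_rot: [-3.116, -0.398, -0.001]
ft_force: [-5.1, 1.1, 7.1]
grip_width: 0.0232
```

Seated at exactly the home height (0.0903). Releasing, then re-gripping with jaws turned 90° to learn the y offset between camera and robot.

Call:
servo_tool(steps=[{"grip":-0.2,"linear":[0,0,0],"delta_rot":[0,0,0]},{"grip":0,"linear":[0,0,0],"delta_rot":[0,0,0]},{"grip":0,"linear":[0,0,-0.002],"delta_rot":[0,0,0]},{"grip":0,"linear":[0,0,0],"delta_rot":[0,0,-0.12]},{"grip":0,"linear":[0,0,0],"delta_rot":[0,0,-0.12]},{"grip":0,"linear":[0,0,0],"delta_rot":[0,0,-0.12]},{"grip":0,"linear":[0,0,0],"delta_rot":[0,0,-0.12]},{"grip":0,"linear":[0,0,0],"delta_rot":[0,0,-0.12]},{"grip":0,"linear":[0,0,0],"delta_rot":[0,0,-0.12]},{"grip":0,"linear":[0,0,0],"delta_rot":[0,0,-0.12]},{"grip":0,"linear":[0,0,0],"delta_rot":[0,0,-0.12]},{"grip":0,"linear":[0,0,0],"delta_rot":[0,0,-0.12]},{"grip":0,"linear":[0,0,0],"delta_rot":[0,0,-0.12]},{"grip":0,"linear":[0,0,0],"delta_rot":[0,0,-0.12]},{"grip":0,"linear":[0,0,0],"delta_rot":[0,0,-0.12]},{"grip":0,"linear":[0,0,0],"delta_rot":[0,0,-0.12]},{"grip":0,"linear":[0,0,0],"delta_rot":[0,0,0]},{"grip":0,"linear":[0,0,0],"delta_rot":[0,0,0]}])

```text
clock: 13.77
ee_pos: [0.5212, 0.1739, 0.0908]
tool_rot: [1.94, 2.471, 0.0]
ft_force: [1.4, -0.6, 0.2]
grip_width: 0.0428
```

Call:
servo_tool(steps=[{"grip":-1,"linear":[0,0,0],"delta_rot":[0,0,0]},{"grip":-1,"linear":[0,0,0],"delta_rot":[0,0,0]},{"grip":-1,"linear":[0,0,0],"delta_rot":[0,0,0]},{"grip":-1,"linear":[0,0,0],"delta_rot":[0,0,0]},{"grip":-1,"linear":[0,0,0],"delta_rot":[0,0,0]},{"grip":-1,"linear":[0,0,0],"delta_rot":[0,0,0]}])

```text
clock: 14.27
ee_pos: [0.5213, 0.1739, 0.0911]
tool_rot: [1.936, 2.473, 0.001]
ft_force: [-0.5, -1.8, 3.8]
grip_width: 0.0231
```

```bash
python3 plan.py .5213,.1739,.19,104,0,35 .43,-.13,.25,2.3,0,38
```

```text
from [0.5213 0.1739 0.0911] 103.9 tilt 0.04 t 14.27 F [-0.5 -1.8  3.8] w 0.0231 q6 -1.56
{"grip": 0.0, "linear": [0.0, -0.0, -0.033], "delta_rot": [0, 0, -0.0006]}
{"grip": 0.0, "linear": [0.0, -0.0, -0.033], "delta_rot": [0, 0, -0.0006]}
{"grip": 0.0, "linear": [0.0, -0.0, -0.0329], "delta_rot": [0, 0, -0.0006]}
{"grip": 0.0, "linear": [-0.0227, -0.0135, -0.005], "delta_rot": [0, 0, -0.1139]}
{"grip": 0.0, "linear": [-0.021, -0.016, -0.005], "delta_rot": [0, 0, -0.1139]}
{"grip": 0.0, "linear": [-0.0191, -0.0183, -0.005], "delta_rot": [0, 0, -0.1139]}
{"grip": 0.0, "linear": [-0.0169, -0.0203, -0.005], "delta_rot": [0, 0, -0.1139]}
{"grip": 0.0, "linear": [-0.0145, -0.0221, -0.005], "delta_rot": [0, 0, -0.1139]}
{"grip": 0.0, "linear": [-0.0119, -0.0236, -0.005], "delta_rot": [0, 0, -0.1139]}
{"grip": 0.0, "linear": [-0.0091, -0.0248, -0.005], "delta_rot": [0, 0, -0.1139]}
{"grip": 0.0, "linear": [-0.0062, -0.0257, -0.005], "delta_rot": [0, 0, -0.1139]}
{"grip": 0.0, "linear": [-0.0032, -0.0263, -0.005], "delta_rot": [0, 0, -0.1139]}
{"grip": 0.0, "linear": [-0.0002, -0.0265, -0.005], "delta_rot": [0, 0, -0.1139]}
{"grip": 0.0, "linear": [0.0028, -0.0263, -0.005], "delta_rot": [0, 0, -0.1139]}
{"grip": 0.0, "linear": [0.0057, -0.0258, -0.005], "delta_rot": [0, 0, -0.1139]}
15
```

```bash
sed -i 's/dy=(w\[3\]-y+90)%180-90/dy=w[3]-y/' plan.py; python3 plan.py .5213,.1739,.19,104,0,35 .43,-.13,.25,2.3,0,38
```

```text
from [0.5213 0.1739 0.0911] 103.9 tilt 0.04 t 14.27 F [-0.5 -1.8  3.8] w 0.0231 q6 -1.56
{"grip": 0.0, "linear": [0.0, -0.0, -0.033], "delta_rot": [0, 0, -0.0006]}
{"grip": 0.0, "linear": [0.0, -0.0, -0.033], "delta_rot": [0, 0, -0.0006]}
{"grip": 0.0, "linear": [0.0, -0.0, -0.0329], "delta_rot": [0, 0, -0.0006]}
{"grip": 0.0, "linear": [-0.0182, -0.0108, -0.004], "delta_rot": [0, 0, 0.1183]}
{"grip": 0.0, "linear": [-0.0193, -0.0086, -0.004], "delta_rot": [0, 0, 0.1183]}
{"grip": 0.0, "linear": [-0.0202, -0.0062, -0.004], "delta_rot": [0, 0, 0.1183]}
{"grip": 0.0, "linear": [-0.0208, -0.0038, -0.004], "delta_rot": [0, 0, 0.1183]}
{"grip": 0.0, "linear": [-0.0211, -0.0013, -0.004], "delta_rot": [0, 0, 0.1183]}
{"grip": 0.0, "linear": [-0.0211, 0.0012, -0.004], "delta_rot": [0, 0, 0.1183]}
{"grip": 0.0, "linear": [-0.0208, 0.0036, -0.004], "delta_rot": [0, 0, 0.1183]}
{"grip": 0.0, "linear": [-0.0203, 0.0061, -0.004], "delta_rot": [0, 0, 0.1183]}
{"grip": 0.0, "linear": [-0.0194, 0.0084, -0.004], "delta_rot": [0, 0, 0.1183]}
{"grip": 0.0, "linear": [-0.0183, 0.0107, -0.004], "delta_rot": [0, 0, 0.1183]}
{"grip": 0.0, "linear": [-0.0169, 0.0127, -0.004], "delta_rot": [0, 0, 0.1183]}
{"grip": 0.0, "linear": [-0.0153, 0.0147, -0.004], "delta_rot": [0, 0, 0.1183]}
{"grip": 0.0, "linear": [-0.0134, 0.0163, -0.004], "delta_rot": [0, 0, 0.1183]}
{"grip": 0.0, "linear": [-0.0114, 0.0178, -0.004], "delta_rot": [0, 0, 0.1183]}
{"grip": 0.0, "linear": [-0.0092, 0.0191, -0.004], "delta_rot": [0, 0, 0.1183]}
18
```

Call:
servo_tool(steps=[{"grip":0,"linear":[0,0,0],"delta_rot":[0,0,0]},{"grip":0,"linear":[0,0,0],"delta_rot":[0,0,0]},{"grip":0,"linear":[0,0,-0.033],"delta_rot":[0,0,0]},{"grip":0,"linear":[0,0,-0.033],"delta_rot":[0,0,0]},{"grip":0,"linear":[0,0,-0.033],"delta_rot":[0,0,0]},{"grip":0,"linear":[-0.0182,-0.0108,-0.004],"delta_rot":[0,0,0.1183]},{"grip":0,"linear":[-0.0193,-0.0086,-0.004],"delta_rot":[0,0,0.1183]},{"grip":0,"linear":[-0.0202,-0.0062,-0.004],"delta_rot":[0,0,0.1183]},{"grip":0,"linear":[-0.0208,-0.0038,-0.004],"delta_rot":[0,0,0.1183]},{"grip":0,"linear":[-0.0211,-0.0013,-0.004],"delta_rot":[0,0,0.1183]},{"grip":0,"linear":[-0.0211,0.0012,-0.004],"delta_rot":[0,0,0.1183]},{"grip":0,"linear":[-0.0208,0.0036,-0.004],"delta_rot":[0,0,0.1183]},{"grip":0,"linear":[-0.0203,0.0061,-0.004],"delta_rot":[0,0,0.1183]},{"grip":0,"linear":[-0.0194,0.0084,-0.004],"delta_rot":[0,0,0.1183]},{"grip":0,"linear":[-0.0183,0.0107,-0.004],"delta_rot":[0,0,0.1183]},{"grip":0,"linear":[-0.0169,0.0127,-0.004],"delta_rot":[0,0,0.1183]},{"grip":0,"linear":[-0.0153,0.0147,-0.004],"delta_rot":[0,0,0.1183]},{"grip":0,"linear":[-0.0134,0.0163,-0.004],"delta_rot":[0,0,0.1183]},{"grip":0,"linear":[-0.0114,0.0178,-0.004],"delta_rot":[0,0,0.1183]},{"grip":0,"linear":[-0.0092,0.0191,-0.004],"delta_rot":[0,0,0.1183]}])

```text
clock: 15.93
ee_pos: [0.429, -0.1305, 0.2496]
tool_rot: [-3.141, -0.053, 0.0]
ft_force: [0.8, -0.4, 0.2]
grip_width: 0.0429
```

```bash
cat > look.py <<'E'
import sys; from h import *
k=sys.argv[1]
for n in("scene","top"):
    im,d=r.get_image(n);np.savez(f"pics/{n}{k}.npz",im=im,d=d)
    if n=="scene": sc=im
P=cloud("top",d)
hsv=cv2.cvtColor(im,cv2.COLOR_BGR2HSV); m=(hsv[...,0]>100)&(hsv[...,0]<118)&(hsv[...,1]>150)&(hsv[...,2]>90)
n,l,s,cc=cv2.connectedComponentsWithStats(m.astype(np.uint8))
for i in range(1,n):
    u,v=cc[i]
    if 8<s[i,4]<40 and 240<v+60 and u<370: print("cap",cc[i].round(1),s[i,4],at_z("top",[cc[i]],.068 if u>260 else .112)[0,:2].round(4))
Z=P[...,2]; reg=(Z>.024)&(Z<.036)&(P[...,0]>.3)&(P[...,0]<.65)&(P[...,1]<-.22)&(P[...,1]>-.5)&(hsv[...,1]<60)
n,l,s,cc=cv2.connectedComponentsWithStats(reg.astype(np.uint8)); i=1+np.argmax(s[1:,4])
yy,xx=np.nonzero(l==i); Q=at_z("top",np.c_[xx,yy],.03)[:,:2].astype(np.float32); b=cv2.minAreaRect(Q*1000); print("rack",b)
S=cv2.resize(im[170:230,157:217],(600,600),interpolation=cv2.INTER_CUBIC)
cv2.imwrite(f"pics/m{k}.png",S); cv2.imwrite(f"pics/s{k}.png",cv2.resize(sc[100:220,210:330],(600,600),interpolation=cv2.INTER_CUBIC))
E
python3 look.py 3;python3 plan.py
```

```text
cap [339.  197.1] 20 [ 0.5219 -0.3693]
cap [340.  210.9] 20 [ 0.4721 -0.3707]
cap [326.1 211.8] 21 [ 0.4701 -0.3206]
cap [341.1 224.8] 21 [ 0.4221 -0.3732]
cap [327.3 225.9] 21 [ 0.4197 -0.3232]
rack ((471.5548095703125, -346.60687255859375), (159.468017578125, 111.71932220458984), 2.460270643234253)
from [ 0.429  -0.1317  0.2501] 1.92 tilt 0.05 t 16.03 F [-0.1 -0.1 -0.6] w 0.043 q6 -0.41
0
```

View pics/m3.png

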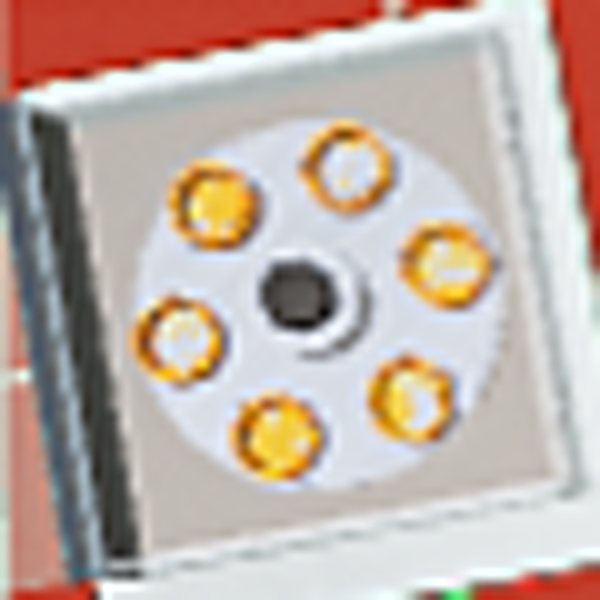

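The carousel is home; sleeves are at crop px (347,168),(448,264),(411,401),(278,437),(179,341),(214,205).

```bash
python3 - <<'E'
from h import *
S=at_z("top",[(157+(x+.5)/10-.5,170+(y+.5)/10-.5) for x,y in [(347,168),(448,264),(411,401),(278,437),(179,341),(214,205)]],.074)
c=S.mean(0);d=S-c;a=np.degrees(np.arctan2(d[:,1],d[:,0]));print(c,np.hypot(d[:,0],d[:,1]).round(4),a,a%60)
t=np.median(a%60)
for k in range(6): 
    f=np.radians(t+60*k-180); print(round(t+60*k-180,1),np.round([.5212+.05*np.cos(f),.1740+.05*np.sin(f)],4))
print("knob",at_z("top",[(157+29.8-.5,170+29.5-.5)],.114))
E
python3 plan.py .4165,-.324,.14,2.4,-.1,36 .4165,-.324,.037,2.4,-.1,25
```

```text
[0.52449237 0.17391065 0.074     ] [0.0497 0.0504 0.0501 0.0496 0.0499 0.0502] [ -15.06974793  -75.38853169 -135.9873642   164.71985229  104.77858753
   44.45308112] [44.93025207 44.61146831 44.0126358  44.71985229 44.77858753 44.45308112]
-135.3 [0.4856 0.1389]
-75.3 [0.5339 0.1256]
-15.3 [0.5694 0.1608]
44.7 [0.5568 0.2091]
104.7 [0.5085 0.2224]
164.7 [0.473  0.1872]
knob [[0.52483549 0.17394984 0.114     ]]
from [ 0.429  -0.1317  0.2501] 1.92 tilt 0.05 t 16.03 F [-0.1 -0.1 -0.6] w 0.043 q6 -0.41
{"grip": -0.1, "linear": [-0.0027, 0.0274, 0.0157], "delta_rot": [0, 0, -0.0012]}
{"grip": -0.1, "linear": [-0.0027, 0.0274, 0.0157], "delta_rot": [0, 0, -0.0012]}
{"grip": -0.1, "linear": [-0.0028, 0.0274, 0.0157], "delta_rot": [0, 0, -0.0012]}
{"grip": -0.1, "linear": [-0.0028, 0.0274, 0.0157], "delta_rot": [0, 0, -0.0012]}
{"grip": -0.1, "linear": [-0.0028, 0.0274, 0.0158], "delta_rot": [0, 0, -0.0012]}
{"grip": -0.1, "linear": [-0.0029, 0.0274, 0.0157], "delta_rot": [0, 0, -0.0012]}
{"grip": -0.1, "linear": [-0.0029, 0.0273, 0.0158], "delta_rot": [0, 0, -0.0012]}
{"grip": -0.1, "linear": [0.0, 0.0, 0.0206], "delta_rot": [0, 0, -0.0]}
{"grip": -0.1, "linear": [0.0, 0.0, 0.0206], "delta_rot": [0, 0, -0.0]}
{"grip": -0.1, "linear": [0.0, 0.0, 0.0206], "delta_rot": [0, 0, -0.0]}
{"grip": -0.1, "linear": [0.0, 0.0, 0.0206], "delta_rot": [0, 0, -0.0]}
{"grip": -0.1, "linear": [0.0, 0.0, 0.0206], "delta_rot": [0, 0, -0.0]}
12
```

Call:
servo_tool(steps=[{"grip":-0.1,"linear":[-0.0028,0.0274,0.0157],"delta_rot":[0,0,0]},{"grip":-0.1,"linear":[-0.0028,0.0274,0.0157],"delta_rot":[0,0,0]},{"grip":-0.1,"linear":[-0.0028,0.0274,0.0157],"delta_rot":[0,0,0]},{"grip":-0.1,"linear":[-0.0028,0.0274,0.0157],"delta_rot":[0,0,0]},{"grip":-0.1,"linear":[-0.0028,0.0274,0.0157],"delta_rot":[0,0,0]},{"grip":-0.1,"linear":[-0.0028,0.0274,0.0157],"delta_rot":[0,0,0]},{"grip":-0.1,"linear":[-0.0028,0.0274,0.0157],"delta_rot":[0,0,0]},{"grip":-0.1,"linear":[0,0,0],"delta_rot":[0,0,0]},{"grip":-0.1,"linear":[0,0,0],"delta_rot":[0,0,0]},{"grip":-0.1,"linear":[0,0,0],"delta_rot":[0,0,0]}])

```text
clock: 16.87
ee_pos: [0.4178, -0.3214, 0.1397]
tool_rot: [-3.14, -0.064, -0.0]
ft_force: [-0.3, 0.7, 0.1]
grip_width: 0.0384
```

```bash
python3 plan.py .4167,-.3235,.037,2.4,-.1,25
cat > sc.py <<'E'
import sys; from h import *
x0,y0,w,h=map(int,sys.argv[2:6]); im,d=r.get_image("scene"); k=min(800/w,600/h)
cv2.imwrite(f"pics/{sys.argv[1]}.png",cv2.resize(im[y0:y0+h,x0:x0+w],(int(w*k),int(h*k)),interpolation=cv2.INTER_CUBIC))
E
python3 sc.py g1 80 180 140 105
```

```text
from [ 0.4178 -0.3214  0.1397] 2.35 tilt 0.04 t 16.87 F [-0.3  0.7  0.1] w 0.0384 q6 -0.77
{"grip": -0.1, "linear": [-0.0002, 0.0004, 0.0205], "delta_rot": [0, 0, -0.0002]}
{"grip": -0.1, "linear": [-0.0003, 0.0004, 0.0206], "delta_rot": [0, 0, -0.0002]}
{"grip": -0.1, "linear": [-0.0002, 0.0004, 0.0205], "delta_rot": [0, 0, -0.0002]}
{"grip": -0.1, "linear": [-0.0003, 0.0004, 0.0206], "delta_rot": [0, 0, -0.0002]}
{"grip": -0.1, "linear": [-0.0002, 0.0004, 0.0205], "delta_rot": [0, 0, -0.0002]}
5
```

View pics/g1.png

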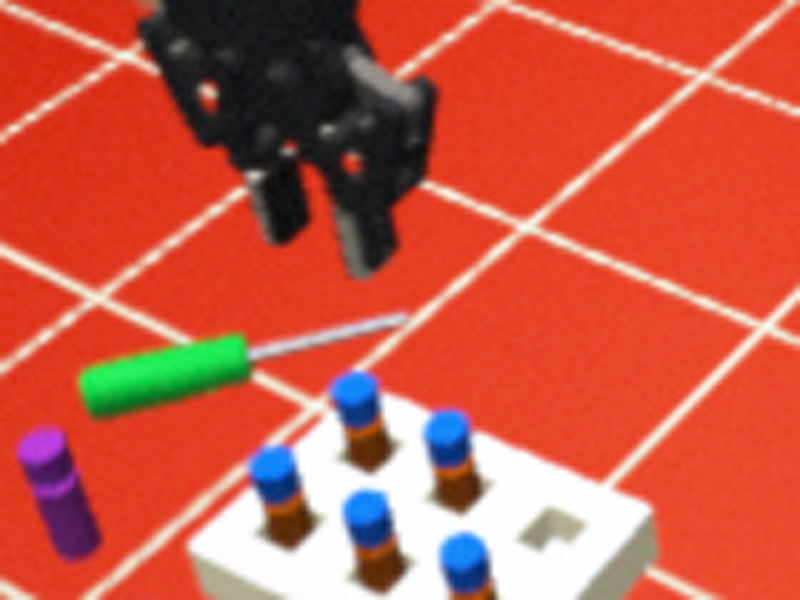

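Run:
```python
from h import *
k=800/140
print("tcp proj crop",(proj("scene",[[.4178,-.3214,.1397]])-[80,180])*k)
print(at_z("scene",[(80+x/k,180+y/k) for x,y in [(355,385),(448,423),(275,460),(368,505),(465,548)]],.068).round(4))
print("fingertip mid (318,250) at .14",at_z("scene",[(80+320/k,180+253/k)],.14))
im=np.load("pics/top3.npz")["im"]
```

```text
tcp proj crop [[331.69735915 254.55172977]]
[[ 0.4163 -0.3251  0.068 ]
 [ 0.4665 -0.322   0.068 ]
 [ 0.4189 -0.3747  0.068 ]
 [ 0.47   -0.3736  0.068 ]
 [ 0.5195 -0.371   0.068 ]]
fingertip mid (318,250) at .14 [[ 0.41319473 -0.32335284  0.14      ]]
```

Call:
servo_tool(steps=[{"grip":-0.1,"linear":[-0.0005,0.0008,0.021],"delta_rot":[0,0,0]},{"grip":-0.1,"linear":[-0.0005,0.0008,0.021],"delta_rot":[0,0,0]},{"grip":-0.1,"linear":[0,0.0005,0.021],"delta_rot":[0,0,0]},{"grip":-0.1,"linear":[0,0,0.021],"delta_rot":[0,0,0]},{"grip":-0.1,"linear":[0,0,0.0185],"delta_rot":[0,0,0]},{"grip":-0.1,"linear":[0,0,0],"delta_rot":[0,0,0]},{"grip":-0.1,"linear":[0,0,0],"delta_rot":[0,0,0]},{"grip":-0.1,"linear":[0,0,0],"delta_rot":[0,0,0]},{"grip":-1,"linear":[0,0,0],"delta_rot":[0,0,0]},{"grip":-1,"linear":[0,0,0],"delta_rot":[0,0,0]},{"grip":-1,"linear":[0,0,0],"delta_rot":[0,0,0]},{"grip":-1,"linear":[0,0,0],"delta_rot":[0,0,0]},{"grip":-1,"linear":[0,0,0],"delta_rot":[0,0,0]},{"grip":-1,"linear":[0,0,0],"delta_rot":[0,0,0]}])

```text
clock: 18.08
ee_pos: [0.4174, -0.325, 0.0392]
tool_rot: [3.139, 0.062, 0.004]
ft_force: [-1.3, 0.7, 6.3]
grip_width: 0.0184
```

```bash
python3 plan.py .4174,-.325,.19,2.4,-1,36 .5339,.1256,.19,14.7,-1,36
```

```text
from [ 0.4174 -0.325   0.0392] 2.26 tilt 0.18 t 18.08 F [-1.3  0.7  6.3] w 0.0184 q6 -0.77
{"grip": -1.0, "linear": [-0.0, 0.0, -0.0302], "delta_rot": [0, 0, -0.0005]}
{"grip": -1.0, "linear": [-0.0, 0.0, -0.0301], "delta_rot": [0, 0, -0.0005]}
{"grip": -1.0, "linear": [-0.0, 0.0, -0.0302], "delta_rot": [0, 0, -0.0005]}
{"grip": -1.0, "linear": [-0.0, 0.0, -0.0301], "delta_rot": [0, 0, -0.0005]}
{"grip": -1.0, "linear": [-0.0, 0.0, -0.0302], "delta_rot": [0, 0, -0.0005]}
{"grip": -1.0, "linear": [0.0104, -0.0343, 0.0], "delta_rot": [0, 0, -0.0165]}
{"grip": -1.0, "linear": [0.011, -0.0341, 0.0], "delta_rot": [0, 0, -0.0165]}
{"grip": -1.0, "linear": [0.0115, -0.0339, 0.0], "delta_rot": [0, 0, -0.0165]}
{"grip": -1.0, "linear": [0.0121, -0.0337, 0.0], "delta_rot": [0, 0, -0.0165]}
{"grip": -1.0, "linear": [0.0126, -0.0335, 0.0], "delta_rot": [0, 0, -0.0165]}
{"grip": -1.0, "linear": [0.0132, -0.0333, 0.0], "delta_rot": [0, 0, -0.0165]}
{"grip": -1.0, "linear": [0.0137, -0.033, 0.0], "delta_rot": [0, 0, -0.0165]}
{"grip": -1.0, "linear": [0.0143, -0.0328, 0.0], "delta_rot": [0, 0, -0.0165]}
{"grip": -1.0, "linear": [0.0148, -0.0326, 0.0], "delta_rot": [0, 0, -0.0165]}
{"grip": -1.0, "linear": [0.0154, -0.0323, 0.0], "delta_rot": [0, 0, -0.0165]}
{"grip": -1.0, "linear": [0.0159, -0.0321, 0.0], "delta_rot": [0, 0, -0.0165]}
{"grip": -1.0, "linear": [0.0164, -0.0318, 0.0], "delta_rot": [0, 0, -0.0165]}
{"grip": -1.0, "linear": [0.017, -0.0315, 0.0], "delta_rot": [0, 0, -0.0165]}
18
```

Call:
servo_tool(steps=[{"grip":-1,"linear":[0,0,-0.0302],"delta_rot":[0,0,0]},{"grip":-1,"linear":[0,0,-0.0302],"delta_rot":[0,0,0]},{"grip":-1,"linear":[0,0,-0.0302],"delta_rot":[0,0,0]},{"grip":-1,"linear":[0,0,-0.0302],"delta_rot":[0,0,0]},{"grip":-1,"linear":[0,0,-0.0302],"delta_rot":[0,0,0]},{"grip":-1,"linear":[0.0104,-0.0343,0],"delta_rot":[0,0,-0.0165]},{"grip":-1,"linear":[0.011,-0.0341,0],"delta_rot":[0,0,-0.0165]},{"grip":-1,"linear":[0.0115,-0.0339,0],"delta_rot":[0,0,-0.0165]},{"grip":-1,"linear":[0.0121,-0.0337,0],"delta_rot":[0,0,-0.0165]},{"grip":-1,"linear":[0.0126,-0.0335,0],"delta_rot":[0,0,-0.0165]},{"grip":-1,"linear":[0.0132,-0.0333,0],"delta_rot":[0,0,-0.0165]},{"grip":-1,"linear":[0.0137,-0.033,0],"delta_rot":[0,0,-0.0165]},{"grip":-1,"linear":[0.0143,-0.0328,0],"delta_rot":[0,0,-0.0165]},{"grip":-1,"linear":[0.0148,-0.0326,0],"delta_rot":[0,0,-0.0165]},{"grip":-1,"linear":[0.0154,-0.0323,0],"delta_rot":[0,0,-0.0165]},{"grip":-1,"linear":[0.0159,-0.0321,0],"delta_rot":[0,0,-0.0165]},{"grip":-1,"linear":[0.0164,-0.0318,0],"delta_rot":[0,0,-0.0165]},{"grip":-1,"linear":[0.017,-0.0315,0],"delta_rot":[0,0,-0.0165]},{"grip":-1,"linear":[0,0,0],"delta_rot":[0,0,0]},{"grip":-1,"linear":[0,0,0],"delta_rot":[0,0,0]}])

```text
clock: 19.75
ee_pos: [0.5341, 0.1275, 0.1883]
tool_rot: [3.116, 0.402, -0.0]
ft_force: [0.2, 0.1, 0.8]
grip_width: 0.0183
```

Call:
servo_tool(steps=[{"grip":-1,"linear":[0,0,0],"delta_rot":[0,0,0]},{"grip":-1,"linear":[0,0,0],"delta_rot":[0,0,0]}])

```text
clock: 19.92
ee_pos: [0.5341, 0.1249, 0.1886]
tool_rot: [3.116, 0.396, 0.0]
ft_force: [-0.0, 0.1, -1.4]
grip_width: 0.0182
```

```bash
python3 plan.py .5339,.1256,.115,14.7,-1,25
python3 - <<'E'
from h import *
im,d=r.get_image("top"); sc,ds=r.get_image("scene")
cv2.imwrite("pics/g2.png",cv2.resize(sc[100:205,215:335],(800,700)))
E
```

```text
from [0.5341 0.1249 0.1886] 14.47 tilt 0.02 t 19.92 F [-0.   0.1 -1.4] w 0.0182 q6 -0.09
{"grip": -1.0, "linear": [-0.0, -0.0002, 0.0245], "delta_rot": [0, 0, -0.0013]}
{"grip": -1.0, "linear": [-0.0, -0.0003, 0.0245], "delta_rot": [0, 0, -0.0013]}
{"grip": -1.0, "linear": [-0.0, -0.0002, 0.0246], "delta_rot": [0, 0, -0.0013]}
3
```

View pics/g2.png

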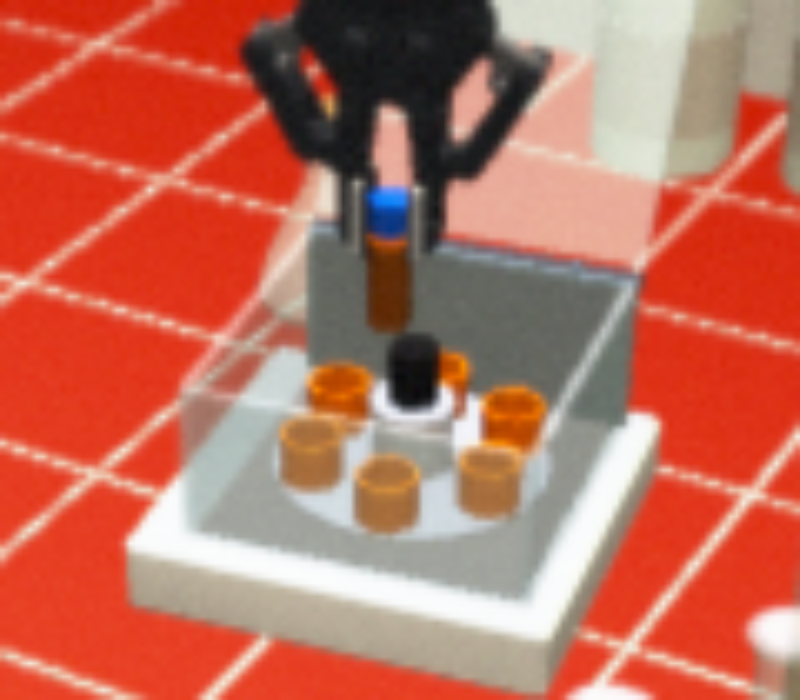

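Call:
servo_tool(steps=[{"grip":-1,"linear":[0,0,0.0245],"delta_rot":[0,0,0]},{"grip":-1,"linear":[0,0,0.0245],"delta_rot":[0,0,0]},{"grip":-1,"linear":[0,0,0.0245],"delta_rot":[0,0,0]},{"grip":-1,"linear":[0,0,0],"delta_rot":[0,0,0]},{"grip":-1,"linear":[0,0,0],"delta_rot":[0,0,0]},{"grip":-1,"linear":[0,0,0.005],"delta_rot":[0,0,0]},{"grip":-1,"linear":[0,0,0.005],"delta_rot":[0,0,0]},{"grip":-1,"linear":[0,0,0.005],"delta_rot":[0,0,0]},{"grip":-1,"linear":[0,0,0],"delta_rot":[0,0,0]}])

```text
clock: 20.77
ee_pos: [0.534, 0.1259, 0.0994]
tool_rot: [-3.116, -0.398, 0.001]
ft_force: [-0.4, 0.3, -0.6]
grip_width: 0.0182
```

Call:
servo_tool(steps=[{"grip":-1,"linear":[0,0,0.006],"delta_rot":[0,0,0]},{"grip":-1,"linear":[0,0,0.005],"delta_rot":[0,0,0]},{"grip":-1,"linear":[0,0,0.0042],"delta_rot":[0,0,0]},{"grip":-1,"linear":[0,0,0],"delta_rot":[0,0,0]},{"grip":-0.4,"linear":[0,0,0],"delta_rot":[0,0,0]},{"grip":-0.1,"linear":[0,0,0],"delta_rot":[0,0,0]},{"grip":-0.1,"linear":[0,0,0],"delta_rot":[0,0,0]},{"grip":-0.1,"linear":[0,0,0],"delta_rot":[0,0,0]}])

```text
clock: 21.43
ee_pos: [0.5342, 0.1259, 0.0848]
tool_rot: [-3.116, -0.398, -0.001]
ft_force: [-0.5, 0.2, 0.4]
grip_width: 0.0381
```

Call:
servo_tool(steps=[{"grip":-0.1,"linear":[0,0,-0.02],"delta_rot":[0,0,0]},{"grip":-0.1,"linear":[0,0,-0.03],"delta_rot":[0,0,0]},{"grip":-0.1,"linear":[0,0,-0.036],"delta_rot":[0,0,0]},{"grip":-0.1,"linear":[0,0,0],"delta_rot":[0,0,0]}])

```text
clock: 21.77
ee_pos: [0.537, 0.1264, 0.1788]
tool_rot: [-3.116, -0.398, -0.02]
ft_force: [0.7, -0.0, 2.1]
grip_width: 0.0385
```

```bash
python3 plan.py .4667,-.322,.15,2.4,-.1,38; python3 sc.py p1 215 100 120 90
```

```text
from [0.537  0.1264 0.1788] 14.55 tilt 0.72 t 21.77 F [ 0.7 -0.   2.1] w 0.0385 q6 -0.09
{"grip": -0.1, "linear": [-0.0151, 0.0347, 0.0024], "delta_rot": [0, 0, 0.0177]}
{"grip": -0.1, "linear": [-0.0144, 0.035, 0.0024], "delta_rot": [0, 0, 0.0177]}
{"grip": -0.1, "linear": [-0.0138, 0.0352, 0.0024], "delta_rot": [0, 0, 0.0177]}
{"grip": -0.1, "linear": [-0.0132, 0.0354, 0.0024], "delta_rot": [0, 0, 0.0177]}
{"grip": -0.1, "linear": [-0.0126, 0.0357, 0.0024], "delta_rot": [0, 0, 0.0177]}
{"grip": -0.1, "linear": [-0.0119, 0.0359, 0.0024], "delta_rot": [0, 0, 0.0177]}
{"grip": -0.1, "linear": [-0.0113, 0.0361, 0.0024], "delta_rot": [0, 0, 0.0177]}
{"grip": -0.1, "linear": [-0.0107, 0.0363, 0.0024], "delta_rot": [0, 0, 0.0177]}
{"grip": -0.1, "linear": [-0.01, 0.0365, 0.0024], "delta_rot": [0, 0, 0.0177]}
{"grip": -0.1, "linear": [-0.0094, 0.0366, 0.0024], "delta_rot": [0, 0, 0.0177]}
{"grip": -0.1, "linear": [-0.0087, 0.0368, 0.0024], "delta_rot": [0, 0, 0.0177]}
{"grip": -0.1, "linear": [-0.0081, 0.037, 0.0024], "delta_rot": [0, 0, 0.0177]}
12
```

View pics/p1.png

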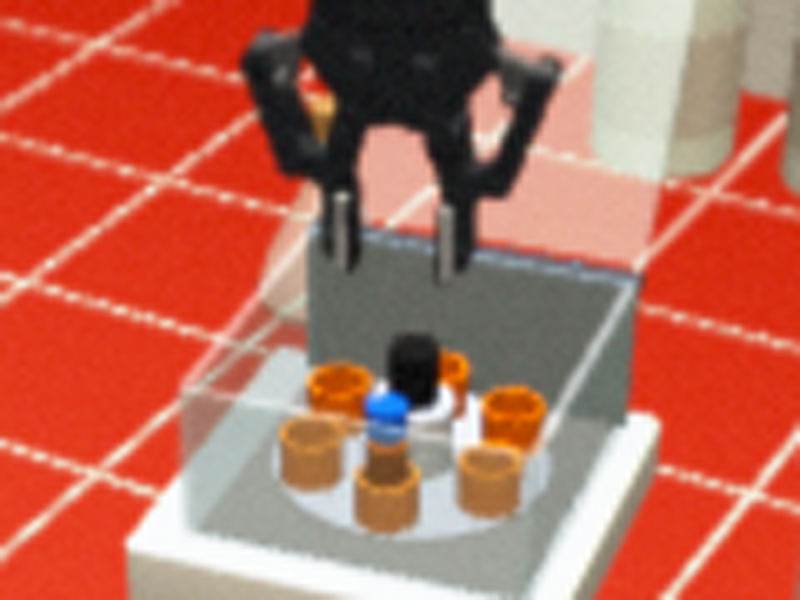

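First vial is upright on its sleeve floor. Before each pick I'll re-check the rack position by image code.

Call:
servo_tool(steps=[{"grip":-0.1,"linear":[0,0,0],"delta_rot":[0,0,0]},{"grip":-0.1,"linear":[0,0,0],"delta_rot":[0,0,0]}])

```text
clock: 21.98
ee_pos: [0.5336, 0.1258, 0.1694]
tool_rot: [-3.116, -0.398, 0.003]
ft_force: [0.2, 0.9, -0.1]
grip_width: 0.0386
```

```bash
sed -i 's/S=cv2.resize.*//; s/^cv2.imwrite.*//' look.py; python3 look.py 4; python3 plan.py .4668,-.322,.15,2.4,-.1,38
```

```text
cap [336.7 200.2] 19 [ 0.5108 -0.3605]
cap [324.  215.1] 20 [ 0.4585 -0.3126]
cap [338. 214.] 21 [ 0.4612 -0.3632]
cap [339. 228.] 21 [ 0.4109 -0.365 ]
rack ((459.7872009277344, -336.96832275390625), (159.97657775878906, 111.76985168457031), 2.7004287242889404)
from [0.5335 0.1258 0.169 ] 14.54 tilt 0.16 t 22.08 F [-0.1  0.1 -0.7] w 0.0381 q6 -0.09
{"grip": -0.1, "linear": [-0.0148, 0.0347, 0.0016], "delta_rot": [0, 0, 0.0177]}
{"grip": -0.1, "linear": [-0.0141, 0.035, 0.0016], "delta_rot": [0, 0, 0.0177]}
{"grip": -0.1, "linear": [-0.0135, 0.0352, 0.0016], "delta_rot": [0, 0, 0.0177]}
{"grip": -0.1, "linear": [-0.0129, 0.0355, 0.0016], "delta_rot": [0, 0, 0.0177]}
{"grip": -0.1, "linear": [-0.0123, 0.0357, 0.0016], "delta_rot": [0, 0, 0.0177]}
{"grip": -0.1, "linear": [-0.0116, 0.0359, 0.0016], "delta_rot": [0, 0, 0.0177]}
{"grip": -0.1, "linear": [-0.011, 0.0361, 0.0016], "delta_rot": [0, 0, 0.0177]}
{"grip": -0.1, "linear": [-0.0103, 0.0363, 0.0016], "delta_rot": [0, 0, 0.0177]}
{"grip": -0.1, "linear": [-0.0097, 0.0364, 0.0016], "delta_rot": [0, 0, 0.0177]}
{"grip": -0.1, "linear": [-0.0091, 0.0366, 0.0015], "delta_rot": [0, 0, 0.0177]}
{"grip": -0.1, "linear": [-0.0084, 0.0368, 0.0016], "delta_rot": [0, 0, 0.0177]}
{"grip": -0.1, "linear": [-0.0077, 0.0369, 0.0015], "delta_rot": [0, 0, 0.0177]}
12
```

The rack was knocked by about (−12, +10) mm; re-targeting.

```bash
python3 look.py 5; python3 plan.py .4552,-.3138,.14,2.6,-.1,38
```

```text
cap [336.7 200.2] 19 [ 0.5108 -0.3605]
cap [324.  215.1] 20 [ 0.4585 -0.3126]
cap [338. 214.] 21 [ 0.4612 -0.3632]
cap [339. 228.] 21 [ 0.4109 -0.365 ]
rack ((459.7940979003906, -337.11444091796875), (159.97657775878906, 111.47726440429688), 2.7004287242889404)
from [0.5337 0.1258 0.1694] 14.55 tilt 0.12 t 22.18 F [ 0.2 -0.  -0.2] w 0.0384 q6 -0.09
{"grip": -0.1, "linear": [-0.0155, 0.0338, 0.0024], "delta_rot": [0, 0, 0.0174]}
{"grip": -0.1, "linear": [-0.0149, 0.0341, 0.0025], "delta_rot": [0, 0, 0.0174]}
{"grip": -0.1, "linear": [-0.0144, 0.0343, 0.0024], "delta_rot": [0, 0, 0.0174]}
{"grip": -0.1, "linear": [-0.0137, 0.0346, 0.0025], "delta_rot": [0, 0, 0.0174]}
{"grip": -0.1, "linear": [-0.0131, 0.0348, 0.0024], "delta_rot": [0, 0, 0.0174]}
{"grip": -0.1, "linear": [-0.0125, 0.035, 0.0025], "delta_rot": [0, 0, 0.0174]}
{"grip": -0.1, "linear": [-0.0119, 0.0353, 0.0024], "delta_rot": [0, 0, 0.0174]}
{"grip": -0.1, "linear": [-0.0113, 0.0355, 0.0025], "delta_rot": [0, 0, 0.0174]}
{"grip": -0.1, "linear": [-0.0107, 0.0356, 0.0024], "delta_rot": [0, 0, 0.0174]}
{"grip": -0.1, "linear": [-0.0101, 0.0358, 0.0025], "delta_rot": [0, 0, 0.0174]}
{"grip": -0.1, "linear": [-0.0095, 0.036, 0.0024], "delta_rot": [0, 0, 0.0174]}
{"grip": -0.1, "linear": [-0.0089, 0.0362, 0.0025], "delta_rot": [0, 0, 0.0174]}
12
```

Call:
servo_tool(steps=[{"grip":-0.1,"linear":[-0.0155,0.0338,0.0024],"delta_rot":[0,0,0.0174]},{"grip":-0.1,"linear":[-0.0149,0.0341,0.0024],"delta_rot":[0,0,0.0174]},{"grip":-0.1,"linear":[-0.0144,0.0343,0.0024],"delta_rot":[0,0,0.0174]},{"grip":-0.1,"linear":[-0.0137,0.0346,0.0024],"delta_rot":[0,0,0.0174]},{"grip":-0.1,"linear":[-0.0131,0.0348,0.0024],"delta_rot":[0,0,0.0174]},{"grip":-0.1,"linear":[-0.0125,0.035,0.0024],"delta_rot":[0,0,0.0174]},{"grip":-0.1,"linear":[-0.0119,0.0353,0.0024],"delta_rot":[0,0,0.0174]},{"grip":-0.1,"linear":[-0.0113,0.0355,0.0024],"delta_rot":[0,0,0.0174]},{"grip":-0.1,"linear":[-0.0107,0.0356,0.0024],"delta_rot":[0,0,0.0174]},{"grip":-0.1,"linear":[-0.0101,0.0358,0.0024],"delta_rot":[0,0,0.0174]},{"grip":-0.1,"linear":[-0.0095,0.036,0.0024],"delta_rot":[0,0,0.0174]},{"grip":-0.1,"linear":[-0.0089,0.0362,0.0024],"delta_rot":[0,0,0.0174]},{"grip":-0.1,"linear":[0,0,0],"delta_rot":[0,0,0]},{"grip":-0.1,"linear":[0,0,0],"delta_rot":[0,0,0]},{"grip":-0.1,"linear":[0,0,0],"delta_rot":[0,0,0]},{"grip":-0.1,"linear":[0,0,0],"delta_rot":[0,0,0]}])

```text
clock: 23.52
ee_pos: [0.4559, -0.3126, 0.1416]
tool_rot: [-3.14, -0.073, 0.0]
ft_force: [-0.4, 0.2, 0.5]
grip_width: 0.0381
```

Call:
servo_tool(steps=[{"grip":-0.1,"linear":[0,0,0.021],"delta_rot":[0,0,0]},{"grip":-0.1,"linear":[0,0,0.021],"delta_rot":[0,0,0]},{"grip":-0.1,"linear":[0,0,0.02],"delta_rot":[0,0,0]},{"grip":-0.1,"linear":[0,0,0],"delta_rot":[0,0,0]},{"grip":-0.1,"linear":[0,0,0],"delta_rot":[0,0,0]}])

```text
clock: 23.93
ee_pos: [0.4556, -0.3124, 0.0793]
tool_rot: [-3.139, -0.073, 0.002]
ft_force: [-0.7, -0.2, -0.3]
grip_width: 0.0388
```

```bash
cat > scap.py <<'E'
from h import *
im,d=r.get_image("scene"); hsv=cv2.cvtColor(im,cv2.COLOR_BGR2HSV); m=(hsv[...,0]>98)&(hsv[...,0]<118)&(hsv[...,1]>150)&(hsv[...,2]>90)
n,l,s,cc=cv2.connectedComponentsWithStats(m.astype(np.uint8)); P=cloud("scene",d)
for i in range(1,n):
    if 25<s[i,4]<300:
        v,u=np.nonzero(l==i); top=s[i,1]; Q=np.nanmedian(P[l==i],0); print(cc[i].round(1),s[i,2:],Q.round(4))
E
python3 scap.py; python3 plan.py
```

```text
[299.   77.2] [ 50  22 259] [0.5074 0.3604 0.2881]
[157.  252.2] [ 7  9 52] [ 0.4595 -0.3194  0.069 ]
[126.8 258.5] [ 8  8 52] [ 0.4119 -0.3716  0.0691]
[143.1 265.8] [ 7  9 55] [ 0.4616 -0.3688  0.0691]
[159.9 273.4] [ 8 10 60] [ 0.5117 -0.3668  0.0691]
from [ 0.4563 -0.3131  0.0808] 2.66 tilt 0.04 t 23.98 F [ 0.1 -0.1  1. ] w 0.0388 q6 -0.71
0
```

Call:
servo_tool(steps=[{"grip":-0.1,"linear":[-0.0005,0.001,0.014],"delta_rot":[0,0,0]},{"grip":-0.1,"linear":[0,0,0.014],"delta_rot":[0,0,0]},{"grip":-0.1,"linear":[0,0,0.013],"delta_rot":[0,0,0]},{"grip":-0.1,"linear":[0,0,0],"delta_rot":[0,0,0]},{"grip":-1,"linear":[0,0,0],"delta_rot":[0,0,0]},{"grip":-1,"linear":[0,0,0],"delta_rot":[0,0,0]},{"grip":-1,"linear":[0,0,0],"delta_rot":[0,0,0]},{"grip":-1,"linear":[0,0,0],"delta_rot":[0,0,0]},{"grip":-1,"linear":[0,0,0],"delta_rot":[0,0,0]},{"grip":-1,"linear":[0,0,0],"delta_rot":[0,0,0]}])

```text
clock: 24.82
ee_pos: [0.4562, -0.3153, 0.0408]
tool_rot: [3.139, 0.071, 0.004]
ft_force: [-0.0, 0.2, 6.5]
grip_width: 0.0183
```

```bash
python3 plan.py .4556,-.3135,.19,2.6,-1,36 .5694,.1608,.19,74.7,-1,39
```

```text
from [ 0.4562 -0.3153  0.0408] 2.59 tilt 0.19 t 24.82 F [-0.   0.2  6.5] w 0.0183 q6 -0.72
{"grip": -1.0, "linear": [-0.0001, -0.0004, -0.0298], "delta_rot": [0, 0, -0.0]}
{"grip": -1.0, "linear": [-0.0001, -0.0004, -0.0299], "delta_rot": [0, 0, -0.0]}
{"grip": -1.0, "linear": [-0.0001, -0.0003, -0.0298], "delta_rot": [0, 0, -0.0]}
{"grip": -1.0, "linear": [-0.0001, -0.0004, -0.0299], "delta_rot": [0, 0, -0.0]}
{"grip": -1.0, "linear": [-0.0001, -0.0003, -0.0298], "delta_rot": [0, 0, -0.0]}
{"grip": -1.0, "linear": [0.0104, -0.0361, -0.0], "delta_rot": [0, 0, -0.0968]}
{"grip": -1.0, "linear": [0.0138, -0.0349, -0.0], "delta_rot": [0, 0, -0.0968]}
{"grip": -1.0, "linear": [0.0171, -0.0334, -0.0], "delta_rot": [0, 0, -0.0968]}
{"grip": -1.0, "linear": [0.0203, -0.0316, -0.0], "delta_rot": [0, 0, -0.0968]}
{"grip": -1.0, "linear": [0.0232, -0.0294, -0.0], "delta_rot": [0, 0, -0.0968]}
{"grip": -1.0, "linear": [0.026, -0.0271, -0.0], "delta_rot": [0, 0, -0.0968]}
{"grip": -1.0, "linear": [0.0285, -0.0244, -0.0], "delta_rot": [0, 0, -0.0968]}
{"grip": -1.0, "linear": [0.0307, -0.0216, -0.0], "delta_rot": [0, 0, -0.0968]}
{"grip": -1.0, "linear": [0.0326, -0.0185, -0.0], "delta_rot": [0, 0, -0.0968]}
{"grip": -1.0, "linear": [0.0343, -0.0153, -0.0], "delta_rot": [0, 0, -0.0968]}
{"grip": -1.0, "linear": [0.0356, -0.0118, -0.0], "delta_rot": [0, 0, -0.0968]}
{"grip": -1.0, "linear": [0.0366, -0.0084, -0.0], "delta_rot": [0, 0, -0.0968]}
{"grip": -1.0, "linear": [0.0372, -0.0048, -0.0], "delta_rot": [0, 0, -0.0968]}
18
```

Call:
servo_tool(steps=[{"grip":-1,"linear":[0,-0.0004,-0.0298],"delta_rot":[0,0,0]},{"grip":-1,"linear":[0,-0.0004,-0.0298],"delta_rot":[0,0,0]},{"grip":-1,"linear":[0,-0.0004,-0.0298],"delta_rot":[0,0,0]},{"grip":-1,"linear":[0,-0.0004,-0.0298],"delta_rot":[0,0,0]},{"grip":-1,"linear":[0,-0.0003,-0.0298],"delta_rot":[0,0,0]},{"grip":-1,"linear":[0.0104,-0.0361,0],"delta_rot":[0,0,-0.0968]},{"grip":-1,"linear":[0.0138,-0.0349,0],"delta_rot":[0,0,-0.0968]},{"grip":-1,"linear":[0.0171,-0.0334,0],"delta_rot":[0,0,-0.0968]},{"grip":-1,"linear":[0.0203,-0.0316,0],"delta_rot":[0,0,-0.0968]},{"grip":-1,"linear":[0.0232,-0.0294,0],"delta_rot":[0,0,-0.0968]},{"grip":-1,"linear":[0.026,-0.0271,0],"delta_rot":[0,0,-0.0968]},{"grip":-1,"linear":[0.0285,-0.0244,0],"delta_rot":[0,0,-0.0968]},{"grip":-1,"linear":[0.0307,-0.0216,0],"delta_rot":[0,0,-0.0968]},{"grip":-1,"linear":[0.0326,-0.0185,0],"delta_rot":[0,0,-0.0968]},{"grip":-1,"linear":[0.0343,-0.0153,0],"delta_rot":[0,0,-0.0968]},{"grip":-1,"linear":[0.0356,-0.0118,0],"delta_rot":[0,0,-0.0968]},{"grip":-1,"linear":[0.0366,-0.0084,0],"delta_rot":[0,0,-0.0968]},{"grip":-1,"linear":[0.0372,-0.0048,0],"delta_rot":[0,0,-0.0968]}])

```text
clock: 26.32
ee_pos: [0.569, 0.1635, 0.1883]
tool_rot: [2.493, 1.912, 0.001]
ft_force: [0.5, 0.2, -1.1]
grip_width: 0.0178
```

Call:
servo_tool(steps=[{"grip":-1,"linear":[0,0,0],"delta_rot":[0,0,0]},{"grip":-1,"linear":[0,0,0],"delta_rot":[0,0,0]},{"grip":-1,"linear":[0,0,0],"delta_rot":[0,0,0]},{"grip":-1,"linear":[0,0,0],"delta_rot":[0,0,0]},{"grip":-1,"linear":[0,0,0],"delta_rot":[0,0,0]}])

```text
clock: 26.73
ee_pos: [0.569, 0.1603, 0.1881]
tool_rot: [2.499, 1.903, 0.0]
ft_force: [-0.2, 0.2, -0.3]
grip_width: 0.0182
```

```bash
python3 plan.py .5694,.1608,.115,74.7,-1,25
```

```text
from [0.569  0.1603 0.1881] 74.56 tilt 0.02 t 26.73 F [-0.2  0.2 -0.3] w 0.0182 q6 -1.09
{"grip": -1.0, "linear": [0.0002, 0.0001, 0.0244], "delta_rot": [0, 0, -0.0008]}
{"grip": -1.0, "linear": [0.0002, 0.0001, 0.0244], "delta_rot": [0, 0, -0.0008]}
{"grip": -1.0, "linear": [0.0002, 0.0001, 0.0243], "delta_rot": [0, 0, -0.0008]}
3
```

Call:
servo_tool(steps=[{"grip":-1,"linear":[0.0006,0.001,0.0243],"delta_rot":[0,0,0]},{"grip":-1,"linear":[0,0,0.0243],"delta_rot":[0,0,0]},{"grip":-1,"linear":[0,0,0.0243],"delta_rot":[0,0,0]},{"grip":-1,"linear":[0,0,0],"delta_rot":[0,0,0]},{"grip":-1,"linear":[0,0,0],"delta_rot":[0,0,0]},{"grip":-1,"linear":[0,0,0.005],"delta_rot":[0,0,0]},{"grip":-1,"linear":[0,0,0.005],"delta_rot":[0,0,0]},{"grip":-1,"linear":[0,0,0.005],"delta_rot":[0,0,0]},{"grip":-1,"linear":[0,0,0],"delta_rot":[0,0,0]}])

```text
clock: 27.48
ee_pos: [0.5704, 0.1619, 0.1005]
tool_rot: [2.497, 1.905, 0.002]
ft_force: [0.0, 0.0, -1.9]
grip_width: 0.0185
```

Call:
servo_tool(steps=[{"grip":-1,"linear":[-0.0005,0,0.005],"delta_rot":[0,0,0]},{"grip":-1,"linear":[0,0,0.005],"delta_rot":[0,0,0]},{"grip":-1,"linear":[0,0,0.005],"delta_rot":[0,0,0]},{"grip":-1,"linear":[0,0,0],"delta_rot":[0,0,0]},{"grip":-0.4,"linear":[0,0,0],"delta_rot":[0,0,0]},{"grip":-0.1,"linear":[0,0,0],"delta_rot":[0,0,0]},{"grip":-0.1,"linear":[0,0,0],"delta_rot":[0,0,0]},{"grip":-0.1,"linear":[0,0,0],"delta_rot":[0,0,0]}])

```text
clock: 28.15
ee_pos: [0.5698, 0.1614, 0.0847]
tool_rot: [-2.497, -1.905, 0.0]
ft_force: [0.0, 0.5, 0.1]
grip_width: 0.0386
```

Call:
servo_tool(steps=[{"grip":-0.1,"linear":[0,0,-0.02],"delta_rot":[0,0,0]},{"grip":-0.1,"linear":[0,0,-0.03],"delta_rot":[0,0,0]},{"grip":-0.1,"linear":[0,0,-0.036],"delta_rot":[0,0,0]},{"grip":-0.1,"linear":[0,0,0],"delta_rot":[0,0,0]},{"grip":-0.1,"linear":[0,0,0],"delta_rot":[0,0,0]},{"grip":-0.1,"linear":[0,0,0],"delta_rot":[0,0,0]}])

```text
clock: 28.65
ee_pos: [0.5697, 0.1614, 0.1704]
tool_rot: [-2.497, -1.905, 0.001]
ft_force: [-0.3, -0.4, -1.4]
grip_width: 0.0386
```

```bash
python3 look.py 6; python3 scap.py; python3 plan.py .4076,-.366,.14,2.6,-.1,41
```

```text
cap [336.7 200.2] 19 [ 0.5108 -0.3605]
cap [338.  214.1] 20 [ 0.4608 -0.3634]
cap [339. 228.] 21 [ 0.4109 -0.365 ]
rack ((459.6581726074219, -336.9027099609375), (159.91798400878906, 111.67975616455078), 2.8626134395599365)
[311.7  80.3] [16 20 99] [0.5379 0.3617 0.2807]
[288.9 159.8] [ 6  7 34] [0.5731 0.1545 0.1121]
[126.8 258.5] [ 8  8 52] [ 0.4118 -0.3717  0.0687]
[143.1 265.7] [ 7  9 54] [ 0.4618 -0.3684  0.0693]
[159.9 273.4] [ 8 10 60] [ 0.5118 -0.3665  0.0686]
from [0.5693 0.1612 0.1691] 74.68 tilt 0.17 t 28.8 F [ 0.1  0.6 -1.3] w 0.0386 q6 -1.09
{"grip": -0.1, "linear": [-0.0394, -0.0012, 0.0021], "delta_rot": [0, 0, 0.0899]}
{"grip": -0.1, "linear": [-0.0393, 0.0024, 0.0021], "delta_rot": [0, 0, 0.0899]}
{"grip": -0.1, "linear": [-0.039, 0.0059, 0.0021], "delta_rot": [0, 0, 0.0899]}
{"grip": -0.1, "linear": [-0.0383, 0.0093, 0.0021], "delta_rot": [0, 0, 0.0899]}
{"grip": -0.1, "linear": [-0.0373, 0.0127, 0.0021], "delta_rot": [0, 0, 0.0899]}
{"grip": -0.1, "linear": [-0.036, 0.016, 0.0021], "delta_rot": [0, 0, 0.0899]}
{"grip": -0.1, "linear": [-0.0344, 0.0192, 0.0021], "delta_rot": [0, 0, 0.0899]}
{"grip": -0.1, "linear": [-0.0325, 0.0222, 0.0021], "delta_rot": [0, 0, 0.0899]}
{"grip": -0.1, "linear": [-0.0304, 0.025, 0.002], "delta_rot": [0, 0, 0.0899]}
{"grip": -0.1, "linear": [-0.028, 0.0277, 0.0021], "delta_rot": [0, 0, 0.0899]}
{"grip": -0.1, "linear": [-0.0254, 0.0301, 0.002], "delta_rot": [0, 0, 0.0899]}
{"grip": -0.1, "linear": [-0.0226, 0.0322, 0.0021], "delta_rot": [0, 0, 0.0899]}
{"grip": -0.1, "linear": [-0.0196, 0.0342, 0.002], "delta_rot": [0, 0, 0.0899]}
{"grip": -0.1, "linear": [-0.0165, 0.0357, 0.0021], "delta_rot": [0, 0, 0.0899]}
14
```

Call:
servo_tool(steps=[{"grip":-0.1,"linear":[-0.0394,-0.0012,0.0021],"delta_rot":[0,0,0.0899]},{"grip":-0.1,"linear":[-0.0393,0.0024,0.0021],"delta_rot":[0,0,0.0899]},{"grip":-0.1,"linear":[-0.039,0.0059,0.0021],"delta_rot":[0,0,0.0899]},{"grip":-0.1,"linear":[-0.0383,0.0093,0.0021],"delta_rot":[0,0,0.0899]},{"grip":-0.1,"linear":[-0.0373,0.0127,0.0021],"delta_rot":[0,0,0.0899]},{"grip":-0.1,"linear":[-0.036,0.016,0.0021],"delta_rot":[0,0,0.0899]},{"grip":-0.1,"linear":[-0.0344,0.0192,0.0021],"delta_rot":[0,0,0.0899]},{"grip":-0.1,"linear":[-0.0325,0.0222,0.0021],"delta_rot":[0,0,0.0899]},{"grip":-0.1,"linear":[-0.0304,0.025,0.002],"delta_rot":[0,0,0.0899]},{"grip":-0.1,"linear":[-0.028,0.0277,0.0021],"delta_rot":[0,0,0.0899]},{"grip":-0.1,"linear":[-0.0254,0.0301,0.002],"delta_rot":[0,0,0.0899]},{"grip":-0.1,"linear":[-0.0226,0.0322,0.0021],"delta_rot":[0,0,0.0899]},{"grip":-0.1,"linear":[-0.0196,0.0342,0.002],"delta_rot":[0,0,0.0899]},{"grip":-0.1,"linear":[-0.0165,0.0357,0.0021],"delta_rot":[0,0,0.0899]},{"grip":-0.1,"linear":[0,0,0],"delta_rot":[0,0,0]},{"grip":-0.1,"linear":[0,0,0],"delta_rot":[0,0,0]},{"grip":-0.1,"linear":[0,0,0],"delta_rot":[0,0,0]},{"grip":-0.1,"linear":[0,0,0],"delta_rot":[0,0,0]},{"grip":-0.1,"linear":[0,0,0],"delta_rot":[0,0,0]}])

```text
clock: 30.38
ee_pos: [0.4089, -0.3646, 0.1417]
tool_rot: [-3.14, -0.074, -0.0]
ft_force: [0.2, 0.3, -0.6]
grip_width: 0.0387
```

```bash
python3 scap.py; python3 plan.py .4076,-.366,.038,2.6,-.1,21
```

```text
[299.   77.2] [ 50  22 259] [0.5067 0.3597 0.2884]
[288.9 159.8] [ 6  7 34] [0.5735 0.1546 0.1118]
[126.8 258.5] [ 8  8 52] [ 0.4119 -0.3714  0.069 ]
[143.  265.7] [ 8  9 55] [ 0.4618 -0.3694  0.0693]
[159.8 273.2] [ 8 10 60] [ 0.5122 -0.3671  0.0693]
from [ 0.4089 -0.3647  0.1418] 2.7 tilt 0.01 t 30.43 F [0.1 0.4 0.3] w 0.0383 q6 -0.84
{"grip": -0.1, "linear": [-0.0003, 0.0002, 0.0208], "delta_rot": [0, 0, 0.0003]}
{"grip": -0.1, "linear": [-0.0003, 0.0002, 0.0208], "delta_rot": [0, 0, 0.0003]}
{"grip": -0.1, "linear": [-0.0003, 0.0003, 0.0207], "delta_rot": [0, 0, 0.0003]}
{"grip": -0.1, "linear": [-0.0002, 0.0002, 0.0208], "delta_rot": [0, 0, 0.0003]}
{"grip": -0.1, "linear": [-0.0003, 0.0003, 0.0207], "delta_rot": [0, 0, 0.0003]}
5
```

Vial one is occluded from the scene camera only behind the wall rim; rack unmoved. Grasping vial 3, destination sleeve −135.3° (yaw −45.3°).

Call:
servo_tool(steps=[{"grip":-0.1,"linear":[-0.0005,0.0004,0.0208],"delta_rot":[0,0,0]},{"grip":-0.1,"linear":[-0.0005,0.0004,0.0208],"delta_rot":[0,0,0]},{"grip":-0.1,"linear":[-0.0003,0.0004,0.0208],"delta_rot":[0,0,0]},{"grip":-0.1,"linear":[0,0,0.0208],"delta_rot":[0,0,0]},{"grip":-0.1,"linear":[0,0,0.0208],"delta_rot":[0,0,0]},{"grip":-0.1,"linear":[0,0,0],"delta_rot":[0,0,0]},{"grip":-0.1,"linear":[0,0,0],"delta_rot":[0,0,0]},{"grip":-1,"linear":[0,0,0],"delta_rot":[0,0,0]},{"grip":-1,"linear":[0,0,0],"delta_rot":[0,0,0]},{"grip":-1,"linear":[0,0,0],"delta_rot":[0,0,0]},{"grip":-1,"linear":[0,0,0],"delta_rot":[0,0,0]},{"grip":-1,"linear":[0,0,0],"delta_rot":[0,0,0]},{"grip":-1,"linear":[0,0,0],"delta_rot":[0,0,0]}])

```text
clock: 31.52
ee_pos: [0.4081, -0.3678, 0.0399]
tool_rot: [3.138, 0.071, 0.004]
ft_force: [-0.2, 0.8, 5.9]
grip_width: 0.0177
```

```bash
python3 plan.py .4076,-.366,.19,2.6,-1,36 .4856,.1389,.19,-45.3,-1,39
```

```text
from [ 0.4081 -0.3678  0.0399] 2.58 tilt 0.21 t 31.52 F [-0.2  0.8  5.9] w 0.0177 q6 -0.85
{"grip": -1.0, "linear": [-0.0001, -0.0004, -0.03], "delta_rot": [0, 0, -0.0001]}
{"grip": -1.0, "linear": [-0.0001, -0.0004, -0.03], "delta_rot": [0, 0, -0.0001]}
{"grip": -1.0, "linear": [-0.0001, -0.0004, -0.03], "delta_rot": [0, 0, -0.0001]}
{"grip": -1.0, "linear": [-0.0001, -0.0003, -0.0301], "delta_rot": [0, 0, -0.0001]}
{"grip": -1.0, "linear": [-0.0, -0.0004, -0.03], "delta_rot": [0, 0, -0.0001]}
{"grip": -1.0, "linear": [0.0072, -0.0358, -0.0], "delta_rot": [0, 0, 0.0597]}
{"grip": -1.0, "linear": [0.0051, -0.0361, -0.0], "delta_rot": [0, 0, 0.0597]}
{"grip": -1.0, "linear": [0.0029, -0.0364, -0.0], "delta_rot": [0, 0, 0.0597]}
{"grip": -1.0, "linear": [0.0007, -0.0365, -0.0], "delta_rot": [0, 0, 0.0597]}
{"grip": -1.0, "linear": [-0.0015, -0.0365, -0.0], "delta_rot": [0, 0, 0.0597]}
{"grip": -1.0, "linear": [-0.0036, -0.0363, -0.0], "delta_rot": [0, 0, 0.0597]}
{"grip": -1.0, "linear": [-0.0058, -0.036, -0.0], "delta_rot": [0, 0, 0.0597]}
{"grip": -1.0, "linear": [-0.0079, -0.0356, -0.0], "delta_rot": [0, 0, 0.0597]}
{"grip": -1.0, "linear": [-0.0101, -0.0351, -0.0], "delta_rot": [0, 0, 0.0597]}
{"grip": -1.0, "linear": [-0.0121, -0.0344, -0.0], "delta_rot": [0, 0, 0.0597]}
{"grip": -1.0, "linear": [-0.0142, -0.0336, -0.0], "delta_rot": [0, 0, 0.0597]}
{"grip": -1.0, "linear": [-0.0161, -0.0327, -0.0], "delta_rot": [0, 0, 0.0597]}
{"grip": -1.0, "linear": [-0.0181, -0.0317, -0.0], "delta_rot": [0, 0, 0.0597]}
{"grip": -1.0, "linear": [-0.0199, -0.0306, -0.0], "delta_rot": [0, 0, 0.0597]}
19
```

Call:
servo_tool(steps=[{"grip":-1,"linear":[0,0,-0.03],"delta_rot":[0,0,0]},{"grip":-1,"linear":[0,0,-0.03],"delta_rot":[0,0,0]},{"grip":-1,"linear":[0,0,-0.03],"delta_rot":[0,0,0]},{"grip":-1,"linear":[0,0,-0.03],"delta_rot":[0,0,0]},{"grip":-1,"linear":[0,0,-0.03],"delta_rot":[0,0,0]},{"grip":-1,"linear":[0.0072,-0.0358,0],"delta_rot":[0,0,0.0597]},{"grip":-1,"linear":[0.0051,-0.0361,0],"delta_rot":[0,0,0.0597]},{"grip":-1,"linear":[0.0029,-0.0364,0],"delta_rot":[0,0,0.0597]},{"grip":-1,"linear":[0.0007,-0.0365,0],"delta_rot":[0,0,0.0597]},{"grip":-1,"linear":[-0.0015,-0.0365,0],"delta_rot":[0,0,0.0597]},{"grip":-1,"linear":[-0.0036,-0.0363,0],"delta_rot":[0,0,0.0597]},{"grip":-1,"linear":[-0.0058,-0.036,0],"delta_rot":[0,0,0.0597]},{"grip":-1,"linear":[-0.0079,-0.0356,0],"delta_rot":[0,0,0.0597]},{"grip":-1,"linear":[-0.0101,-0.0351,0],"delta_rot":[0,0,0.0597]},{"grip":-1,"linear":[-0.0121,-0.0344,0],"delta_rot":[0,0,0.0597]},{"grip":-1,"linear":[-0.0142,-0.0336,0],"delta_rot":[0,0,0.0597]},{"grip":-1,"linear":[-0.0161,-0.0327,0],"delta_rot":[0,0,0.0597]},{"grip":-1,"linear":[-0.0181,-0.0317,0],"delta_rot":[0,0,0.0597]},{"grip":-1,"linear":[-0.0199,-0.0306,0],"delta_rot":[0,0,0.0597]}])

```text
clock: 33.1
ee_pos: [0.4852, 0.1396, 0.1884]
tool_rot: [-2.897, 1.214, -0.001]
ft_force: [0.7, -0.3, 0.2]
grip_width: 0.018
```

Call:
servo_tool(steps=[{"grip":-1,"linear":[0,0,0],"delta_rot":[0,0,0]},{"grip":-1,"linear":[0,0,0],"delta_rot":[0,0,0]},{"grip":-1,"linear":[0,0,0],"delta_rot":[0,0,0]},{"grip":-1,"linear":[0,0,0],"delta_rot":[0,0,0]},{"grip":-1,"linear":[0,0,0],"delta_rot":[0,0,0]}])

```text
clock: 33.52
ee_pos: [0.4854, 0.1367, 0.188]
tool_rot: [-2.898, 1.212, -0.0]
ft_force: [-0.9, -1.4, -1.1]
grip_width: 0.018
```

```bash
python3 plan.py .4856,.1389,.115,-45.3,-1,25
```

```text
from [0.4854 0.1367 0.188 ] -45.4 tilt 0.02 t 33.52 F [-0.9 -1.4 -1.1] w 0.018 q6 0.99
{"grip": -1.0, "linear": [-0.0005, -0.0006, 0.0243], "delta_rot": [0, 0, -0.0006]}
{"grip": -1.0, "linear": [-0.0005, -0.0006, 0.0243], "delta_rot": [0, 0, -0.0006]}
{"grip": -1.0, "linear": [-0.0004, -0.0005, 0.0244], "delta_rot": [0, 0, -0.0006]}
3
```

Call:
servo_tool(steps=[{"grip":-1,"linear":[-0.0005,-0.0006,0.0243],"delta_rot":[0,0,0]},{"grip":-1,"linear":[-0.0005,-0.0006,0.0243],"delta_rot":[0,0,0]},{"grip":-1,"linear":[-0.0004,0,0.0243],"delta_rot":[0,0,0]},{"grip":-1,"linear":[0,0,0],"delta_rot":[0,0,0]},{"grip":-1,"linear":[0,0,0],"delta_rot":[0,0,0]},{"grip":-1,"linear":[0,0,0.005],"delta_rot":[0,0,0]},{"grip":-1,"linear":[0,0,0.005],"delta_rot":[0,0,0]},{"grip":-1,"linear":[0,0,0.005],"delta_rot":[0,0,0]},{"grip":-1,"linear":[0,0,0],"delta_rot":[0,0,0]}])

```text
clock: 34.27
ee_pos: [0.485, 0.1395, 0.0994]
tool_rot: [2.899, -1.21, -0.001]
ft_force: [0.5, 0.2, -0.8]
grip_width: 0.0181
```

Call:
servo_tool(steps=[{"grip":-1,"linear":[0,0,0.005],"delta_rot":[0,0,0]},{"grip":-1,"linear":[0,0,0.005],"delta_rot":[0,0,0]},{"grip":-1,"linear":[0,0,0.0048],"delta_rot":[0,0,0]},{"grip":-1,"linear":[0,0,0],"delta_rot":[0,0,0]},{"grip":-0.4,"linear":[0,0,0],"delta_rot":[0,0,0]},{"grip":-0.1,"linear":[0,0,0],"delta_rot":[0,0,0]},{"grip":-0.1,"linear":[0,0,0],"delta_rot":[0,0,0]},{"grip":-0.1,"linear":[0,0,0],"delta_rot":[0,0,0]}])

```text
clock: 34.93
ee_pos: [0.4852, 0.1396, 0.0853]
tool_rot: [-2.899, 1.21, -0.0]
ft_force: [0.5, 0.1, 0.1]
grip_width: 0.0383
```

Call:
servo_tool(steps=[{"grip":-0.1,"linear":[0,0,-0.02],"delta_rot":[0,0,0]},{"grip":-0.1,"linear":[0,0,-0.03],"delta_rot":[0,0,0]},{"grip":-0.1,"linear":[0,0,-0.036],"delta_rot":[0,0,0]},{"grip":-0.1,"linear":[0,0,0],"delta_rot":[0,0,0]},{"grip":-0.1,"linear":[0,0,0],"delta_rot":[0,0,0]},{"grip":-0.1,"linear":[0,0,0],"delta_rot":[0,0,0]}])

```text
clock: 35.43
ee_pos: [0.485, 0.1396, 0.1708]
tool_rot: [2.899, -1.21, -0.0]
ft_force: [0.9, 0.1, -0.6]
grip_width: 0.0384
```

```bash
python3 look.py 7; python3 plan.py .4576,-.3643,.14,2.6,-.1,41
```

```text
cap [189.9 184.9] 16 [0.5743 0.1608]
cap [336.7 200.3] 18 [ 0.5104 -0.3604]
cap [338.  214.1] 20 [ 0.4608 -0.3634]
rack ((459.64801025390625, -337.223388671875), (159.85968017578125, 111.68097686767578), 2.4156692028045654)
from [0.4845 0.1395 0.1696] -45.31 tilt 0.14 t 35.53 F [ 0.5 -0.4 -0.6] w 0.0385 q6 1.0
{"grip": -0.1, "linear": [0.0261, 0.0287, 0.0023], "delta_rot": [0, 0, -0.0643]}
{"grip": -0.1, "linear": [0.0242, 0.0303, 0.0023], "delta_rot": [0, 0, -0.0643]}
{"grip": -0.1, "linear": [0.0222, 0.0318, 0.0023], "delta_rot": [0, 0, -0.0643]}
{"grip": -0.1, "linear": [0.0201, 0.0332, 0.0023], "delta_rot": [0, 0, -0.0643]}
{"grip": -0.1, "linear": [0.0179, 0.0344, 0.0023], "delta_rot": [0, 0, -0.0643]}
{"grip": -0.1, "linear": [0.0157, 0.0355, 0.0023], "delta_rot": [0, 0, -0.0643]}
{"grip": -0.1, "linear": [0.0134, 0.0364, 0.0023], "delta_rot": [0, 0, -0.0643]}
{"grip": -0.1, "linear": [0.011, 0.0372, 0.0023], "delta_rot": [0, 0, -0.0643]}
{"grip": -0.1, "linear": [0.0086, 0.0379, 0.0022], "delta_rot": [0, 0, -0.0643]}
{"grip": -0.1, "linear": [0.0061, 0.0383, 0.0023], "delta_rot": [0, 0, -0.0643]}
{"grip": -0.1, "linear": [0.0036, 0.0387, 0.0022], "delta_rot": [0, 0, -0.0643]}
{"grip": -0.1, "linear": [0.0012, 0.0388, 0.0023], "delta_rot": [0, 0, -0.0643]}
{"grip": -0.1, "linear": [-0.0014, 0.0388, 0.0022], "delta_rot": [0, 0, -0.0643]}
13
```

Call:
servo_tool(steps=[{"grip":-0.1,"linear":[0.0261,0.0287,0.0023],"delta_rot":[0,0,-0.0643]},{"grip":-0.1,"linear":[0.0242,0.0303,0.0023],"delta_rot":[0,0,-0.0643]},{"grip":-0.1,"linear":[0.0222,0.0318,0.0023],"delta_rot":[0,0,-0.0643]},{"grip":-0.1,"linear":[0.0201,0.0332,0.0023],"delta_rot":[0,0,-0.0643]},{"grip":-0.1,"linear":[0.0179,0.0344,0.0023],"delta_rot":[0,0,-0.0643]},{"grip":-0.1,"linear":[0.0157,0.0355,0.0023],"delta_rot":[0,0,-0.0643]},{"grip":-0.1,"linear":[0.0134,0.0364,0.0023],"delta_rot":[0,0,-0.0643]},{"grip":-0.1,"linear":[0.011,0.0372,0.0023],"delta_rot":[0,0,-0.0643]},{"grip":-0.1,"linear":[0.0086,0.0379,0.0022],"delta_rot":[0,0,-0.0643]},{"grip":-0.1,"linear":[0.0061,0.0383,0.0023],"delta_rot":[0,0,-0.0643]},{"grip":-0.1,"linear":[0.0036,0.0387,0.0022],"delta_rot":[0,0,-0.0643]},{"grip":-0.1,"linear":[0.0012,0.0388,0.0023],"delta_rot":[0,0,-0.0643]},{"grip":-0.1,"linear":[-0.0014,0.0388,0.0022],"delta_rot":[0,0,-0.0643]},{"grip":-0.1,"linear":[0,0,0],"delta_rot":[0,0,0]},{"grip":-0.1,"linear":[0,0,0],"delta_rot":[0,0,0]},{"grip":-0.1,"linear":[0,0,0],"delta_rot":[0,0,0]},{"grip":-0.1,"linear":[0,0,0],"delta_rot":[0,0,0]},{"grip":-0.1,"linear":[0,0,0],"delta_rot":[0,0,0]}])

```text
clock: 37.03
ee_pos: [0.4586, -0.3629, 0.1415]
tool_rot: [-3.14, -0.073, -0.0]
ft_force: [0.8, 0.7, 0.3]
grip_width: 0.0385
```

```bash
python3 scap.py; python3 plan.py .4576,-.3643,.038,2.6,-.1,21
```

```text
[298.9  77.2] [ 50  22 258] [0.506  0.3604 0.2894]
[261.1 155.8] [ 5  7 31] [0.4876 0.1333 0.1111]
[288.9 159.8] [ 6  7 34] [0.574  0.1547 0.1126]
[143.  265.7] [ 8  9 55] [ 0.4618 -0.3694  0.0694]
[159.7 273.4] [ 8 10 61] [ 0.5119 -0.3672  0.0687]
from [ 0.4586 -0.363   0.1417] 2.66 tilt 0.02 t 37.08 F [0.5 0.3 0.6] w 0.0382 q6 -0.78
{"grip": -0.1, "linear": [-0.0002, 0.0002, 0.0207], "delta_rot": [0, 0, 0.0002]}
{"grip": -0.1, "linear": [-0.0002, 0.0003, 0.0208], "delta_rot": [0, 0, 0.0002]}
{"grip": -0.1, "linear": [-0.0002, 0.0002, 0.0207], "delta_rot": [0, 0, 0.0002]}
{"grip": -0.1, "linear": [-0.0002, 0.0003, 0.0208], "delta_rot": [0, 0, 0.0002]}
{"grip": -0.1, "linear": [-0.0003, 0.0002, 0.0207], "delta_rot": [0, 0, 0.0002]}
5
```

Call:
servo_tool(steps=[{"grip":-0.1,"linear":[-0.0005,0.0004,0.0208],"delta_rot":[0,0,0]},{"grip":-0.1,"linear":[-0.0005,0.0004,0.0208],"delta_rot":[0,0,0]},{"grip":-0.1,"linear":[0,0.0004,0.0208],"delta_rot":[0,0,0]},{"grip":-0.1,"linear":[0,0,0.0208],"delta_rot":[0,0,0]},{"grip":-0.1,"linear":[0,0,0.0208],"delta_rot":[0,0,0]},{"grip":-0.1,"linear":[0,0,0],"delta_rot":[0,0,0]},{"grip":-0.1,"linear":[0,0,0],"delta_rot":[0,0,0]},{"grip":-1,"linear":[0,0,0],"delta_rot":[0,0,0]},{"grip":-1,"linear":[0,0,0],"delta_rot":[0,0,0]},{"grip":-1,"linear":[0,0,0],"delta_rot":[0,0,0]},{"grip":-1,"linear":[0,0,0],"delta_rot":[0,0,0]},{"grip":-1,"linear":[0,0,0],"delta_rot":[0,0,0]},{"grip":-1,"linear":[0,0,0],"delta_rot":[0,0,0]}])

```text
clock: 38.17
ee_pos: [0.4583, -0.3661, 0.0397]
tool_rot: [3.139, 0.071, 0.005]
ft_force: [-0.4, 1.3, 6.9]
grip_width: 0.0182
```

```bash
python3 plan.py .4576,-.3643,.19,2.6,-1,36 .473,.1872,.19,74.7,-1,40
```

```text
from [ 0.4583 -0.3661  0.0397] 2.58 tilt 0.21 t 38.17 F [-0.4  1.3  6.9] w 0.0182 q6 -0.78
{"grip": -1.0, "linear": [-0.0001, -0.0004, -0.0301], "delta_rot": [0, 0, -0.0001]}
{"grip": -1.0, "linear": [-0.0001, -0.0004, -0.0301], "delta_rot": [0, 0, -0.0001]}
{"grip": -1.0, "linear": [-0.0001, -0.0003, -0.03], "delta_rot": [0, 0, -0.0001]}
{"grip": -1.0, "linear": [-0.0002, -0.0004, -0.0301], "delta_rot": [0, 0, -0.0001]}
{"grip": -1.0, "linear": [-0.0001, -0.0003, -0.03], "delta_rot": [0, 0, -0.0001]}
{"grip": -1.0, "linear": [0.0029, -0.0393, -0.0], "delta_rot": [0, 0, -0.0899]}
{"grip": -1.0, "linear": [0.0064, -0.0389, -0.0], "delta_rot": [0, 0, -0.0899]}
{"grip": -1.0, "linear": [0.0099, -0.0382, -0.0], "delta_rot": [0, 0, -0.0899]}
{"grip": -1.0, "linear": [0.0133, -0.0371, -0.0], "delta_rot": [0, 0, -0.0899]}
{"grip": -1.0, "linear": [0.0165, -0.0358, -0.0], "delta_rot": [0, 0, -0.0899]}
{"grip": -1.0, "linear": [0.0197, -0.0341, -0.0], "delta_rot": [0, 0, -0.0899]}
{"grip": -1.0, "linear": [0.0227, -0.0322, -0.0], "delta_rot": [0, 0, -0.0899]}
{"grip": -1.0, "linear": [0.0255, -0.0301, -0.0], "delta_rot": [0, 0, -0.0899]}
{"grip": -1.0, "linear": [0.028, -0.0277, -0.0], "delta_rot": [0, 0, -0.0899]}
{"grip": -1.0, "linear": [0.0304, -0.025, -0.0], "delta_rot": [0, 0, -0.0899]}
{"grip": -1.0, "linear": [0.0326, -0.0222, -0.0], "delta_rot": [0, 0, -0.0899]}
{"grip": -1.0, "linear": [0.0344, -0.0192, -0.0], "delta_rot": [0, 0, -0.0899]}
{"grip": -1.0, "linear": [0.036, -0.016, -0.0], "delta_rot": [0, 0, -0.0899]}
{"grip": -1.0, "linear": [0.0373, -0.0128, -0.0], "delta_rot": [0, 0, -0.0899]}
19
```

Call:
servo_tool(steps=[{"grip":-1,"linear":[0,0,-0.03],"delta_rot":[0,0,0]},{"grip":-1,"linear":[0,0,-0.03],"delta_rot":[0,0,0]},{"grip":-1,"linear":[0,0,-0.03],"delta_rot":[0,0,0]},{"grip":-1,"linear":[0,0,-0.03],"delta_rot":[0,0,0]},{"grip":-1,"linear":[0,0,-0.03],"delta_rot":[0,0,0]},{"grip":-1,"linear":[0.0029,-0.0393,0],"delta_rot":[0,0,-0.0899]},{"grip":-1,"linear":[0.0064,-0.0389,0],"delta_rot":[0,0,-0.0899]},{"grip":-1,"linear":[0.0099,-0.0382,0],"delta_rot":[0,0,-0.0899]},{"grip":-1,"linear":[0.0133,-0.0371,0],"delta_rot":[0,0,-0.0899]},{"grip":-1,"linear":[0.0165,-0.0358,0],"delta_rot":[0,0,-0.0899]},{"grip":-1,"linear":[0.0197,-0.0341,0],"delta_rot":[0,0,-0.0899]},{"grip":-1,"linear":[0.0227,-0.0322,0],"delta_rot":[0,0,-0.0899]},{"grip":-1,"linear":[0.0255,-0.0301,0],"delta_rot":[0,0,-0.0899]},{"grip":-1,"linear":[0.028,-0.0277,0],"delta_rot":[0,0,-0.0899]},{"grip":-1,"linear":[0.0304,-0.025,0],"delta_rot":[0,0,-0.0899]},{"grip":-1,"linear":[0.0326,-0.0222,0],"delta_rot":[0,0,-0.0899]},{"grip":-1,"linear":[0.0344,-0.0192,0],"delta_rot":[0,0,-0.0899]},{"grip":-1,"linear":[0.036,-0.016,0],"delta_rot":[0,0,-0.0899]},{"grip":-1,"linear":[0.0373,-0.0128,0],"delta_rot":[0,0,-0.0899]}])

```text
clock: 39.75
ee_pos: [0.4726, 0.1881, 0.1882]
tool_rot: [2.493, 1.911, 0.002]
ft_force: [1.1, 0.4, 0.0]
grip_width: 0.018
```

Call:
servo_tool(steps=[{"grip":-1,"linear":[0,0,0],"delta_rot":[0,0,0]},{"grip":-1,"linear":[0,0,0],"delta_rot":[0,0,0]},{"grip":-1,"linear":[0,0,0],"delta_rot":[0,0,0]},{"grip":-1,"linear":[0,0,0],"delta_rot":[0,0,0]},{"grip":-1,"linear":[0,0,0],"delta_rot":[0,0,0]}])

```text
clock: 40.17
ee_pos: [0.4731, 0.1849, 0.1877]
tool_rot: [2.5, 1.903, 0.0]
ft_force: [-0.0, -0.5, -1.2]
grip_width: 0.0182
```

```bash
python3 plan.py .473,.1872,.115,74.7,-1,25
```

```text
from [0.4731 0.1849 0.1877] 74.55 tilt 0.02 t 40.17 F [-0.  -0.5 -1.2] w 0.0182 q6 -1.0
{"grip": -1.0, "linear": [0.0007, -0.0002, 0.0242], "delta_rot": [0, 0, -0.0008]}
{"grip": -1.0, "linear": [0.0007, -0.0003, 0.0243], "delta_rot": [0, 0, -0.0008]}
{"grip": -1.0, "linear": [0.0007, -0.0002, 0.0242], "delta_rot": [0, 0, -0.0008]}
3
```

Call:
servo_tool(steps=[{"grip":-1,"linear":[0.0007,-0.0002,0.0242],"delta_rot":[0,0,0]},{"grip":-1,"linear":[0.0007,0,0.0242],"delta_rot":[0,0,0]},{"grip":-1,"linear":[0.0007,0,0.0242],"delta_rot":[0,0,0]},{"grip":-1,"linear":[0,0,0],"delta_rot":[0,0,0]},{"grip":-1,"linear":[0,0,0],"delta_rot":[0,0,0]},{"grip":-1,"linear":[0,0,0.005],"delta_rot":[0,0,0]},{"grip":-1,"linear":[0,0,0.005],"delta_rot":[0,0,0]},{"grip":-1,"linear":[0,0,0.005],"delta_rot":[0,0,0]},{"grip":-1,"linear":[0,0,0],"delta_rot":[0,0,0]}])

```text
clock: 40.92
ee_pos: [0.4731, 0.1881, 0.0994]
tool_rot: [-2.498, -1.905, 0.001]
ft_force: [0.5, -0.1, 0.0]
grip_width: 0.0179
```

Call:
servo_tool(steps=[{"grip":-1,"linear":[-0.0005,0,0.005],"delta_rot":[0,0,0]},{"grip":-1,"linear":[0,0,0.005],"delta_rot":[0,0,0]},{"grip":-1,"linear":[0,0,0.005],"delta_rot":[0,0,0]},{"grip":-1,"linear":[0,0,0],"delta_rot":[0,0,0]},{"grip":-0.4,"linear":[0,0,0],"delta_rot":[0,0,0]},{"grip":-0.1,"linear":[0,0,0],"delta_rot":[0,0,0]},{"grip":-0.1,"linear":[0,0,0],"delta_rot":[0,0,0]},{"grip":-0.1,"linear":[0,0,0],"delta_rot":[0,0,0]}])

```text
clock: 41.58
ee_pos: [0.4732, 0.1878, 0.0851]
tool_rot: [2.497, 1.906, 0.001]
ft_force: [-0.9, -0.4, -0.2]
grip_width: 0.0385
```

Call:
servo_tool(steps=[{"grip":-0.1,"linear":[0,0,-0.02],"delta_rot":[0,0,0]},{"grip":-0.1,"linear":[0,0,-0.03],"delta_rot":[0,0,0]},{"grip":-0.1,"linear":[0,0,-0.036],"delta_rot":[0,0,0]},{"grip":-0.1,"linear":[0,0,0],"delta_rot":[0,0,0]},{"grip":-0.1,"linear":[0,0,0],"delta_rot":[0,0,0]},{"grip":-0.1,"linear":[0,0,0],"delta_rot":[0,0,0]}])

```text
clock: 42.08
ee_pos: [0.473, 0.1877, 0.1706]
tool_rot: [-2.497, -1.906, 0.0]
ft_force: [-0.7, -0.7, 0.7]
grip_width: 0.0384
```

```bash
python3 look.py 8; python3 plan.py .5073,-.3616,.14,2.6,-.1,41
```

```text
cap [189.9 185. ] 17 [0.5739 0.1608]
cap [200.9 195.2] 17 [0.5372 0.1229]
cap [336.7 200.2] 19 [ 0.5108 -0.3605]
cap [196.7 209.2] 20 [0.4887 0.1382]
rack ((459.6238098144531, -336.61474609375), (159.93418884277344, 111.65859985351562), 2.4688823223114014)
from [0.4725 0.1875 0.1695] 74.69 tilt 0.14 t 42.18 F [ 0.  -0.1 -0.3] w 0.0385 q6 -1.0
{"grip": -0.1, "linear": [-0.0372, 0.0128, 0.0021], "delta_rot": [0, 0, 0.0899]}
{"grip": -0.1, "linear": [-0.0359, 0.016, 0.0021], "delta_rot": [0, 0, 0.0899]}
{"grip": -0.1, "linear": [-0.0343, 0.0192, 0.0021], "delta_rot": [0, 0, 0.0899]}
{"grip": -0.1, "linear": [-0.0324, 0.0222, 0.0021], "delta_rot": [0, 0, 0.0899]}
{"grip": -0.1, "linear": [-0.0303, 0.025, 0.0021], "delta_rot": [0, 0, 0.0899]}
{"grip": -0.1, "linear": [-0.0279, 0.0276, 0.0021], "delta_rot": [0, 0, 0.0899]}
{"grip": -0.1, "linear": [-0.0254, 0.03, 0.0021], "delta_rot": [0, 0, 0.0899]}
{"grip": -0.1, "linear": [-0.0225, 0.0322, 0.0021], "delta_rot": [0, 0, 0.0899]}
{"grip": -0.1, "linear": [-0.0196, 0.0341, 0.0021], "delta_rot": [0, 0, 0.0899]}
{"grip": -0.1, "linear": [-0.0164, 0.0357, 0.0021], "delta_rot": [0, 0, 0.0899]}
{"grip": -0.1, "linear": [-0.0132, 0.0371, 0.0021], "delta_rot": [0, 0, 0.0899]}
{"grip": -0.1, "linear": [-0.0098, 0.0381, 0.0021], "delta_rot": [0, 0, 0.0899]}
{"grip": -0.1, "linear": [-0.0063, 0.0388, 0.0021], "delta_rot": [0, 0, 0.0899]}
{"grip": -0.1, "linear": [-0.0028, 0.0391, 0.0022], "delta_rot": [0, 0, 0.0899]}
14
```

Call:
servo_tool(steps=[{"grip":-0.1,"linear":[-0.0372,0.0128,0.0021],"delta_rot":[0,0,0.0899]},{"grip":-0.1,"linear":[-0.0359,0.016,0.0021],"delta_rot":[0,0,0.0899]},{"grip":-0.1,"linear":[-0.0343,0.0192,0.0021],"delta_rot":[0,0,0.0899]},{"grip":-0.1,"linear":[-0.0324,0.0222,0.0021],"delta_rot":[0,0,0.0899]},{"grip":-0.1,"linear":[-0.0303,0.025,0.0021],"delta_rot":[0,0,0.0899]},{"grip":-0.1,"linear":[-0.0279,0.0276,0.0021],"delta_rot":[0,0,0.0899]},{"grip":-0.1,"linear":[-0.0254,0.03,0.0021],"delta_rot":[0,0,0.0899]},{"grip":-0.1,"linear":[-0.0225,0.0322,0.0021],"delta_rot":[0,0,0.0899]},{"grip":-0.1,"linear":[-0.0196,0.0341,0.0021],"delta_rot":[0,0,0.0899]},{"grip":-0.1,"linear":[-0.0164,0.0357,0.0021],"delta_rot":[0,0,0.0899]},{"grip":-0.1,"linear":[-0.0132,0.0371,0.0021],"delta_rot":[0,0,0.0899]},{"grip":-0.1,"linear":[-0.0098,0.0381,0.0021],"delta_rot":[0,0,0.0899]},{"grip":-0.1,"linear":[-0.0063,0.0388,0.0021],"delta_rot":[0,0,0.0899]},{"grip":-0.1,"linear":[-0.0028,0.0391,0.0022],"delta_rot":[0,0,0.0899]},{"grip":-0.1,"linear":[0,0,0],"delta_rot":[0,0,0]},{"grip":-0.1,"linear":[0,0,0],"delta_rot":[0,0,0]},{"grip":-0.1,"linear":[0,0,0],"delta_rot":[0,0,0]},{"grip":-0.1,"linear":[0,0,0],"delta_rot":[0,0,0]},{"grip":-0.1,"linear":[0,0,0],"delta_rot":[0,0,0]}])

```text
clock: 43.77
ee_pos: [0.5083, -0.3601, 0.1417]
tool_rot: [-3.141, -0.074, -0.0]
ft_force: [0.5, 0.6, 0.5]
grip_width: 0.0385
```

```bash
python3 scap.py; python3 plan.py .5073,-.3616,.038,2.6,-.1,21
```

```text
[299.   77.2] [ 50  22 258] [0.5076 0.3597 0.2877]
[265.4 148. ] [ 6  7 36] [0.4757 0.1818 0.1123]
[261.1 155.9] [ 6  7 31] [0.4881 0.1325 0.1114]
[288.9 159.8] [ 6  7 34] [0.5736 0.1546 0.1118]
[159.8 273.4] [ 8 10 62] [ 0.5113 -0.3671  0.0687]
from [ 0.5083 -0.3602  0.1418] 2.69 tilt 0.03 t 43.82 F [ 0.3 -0.2  0.3] w 0.0385 q6 -0.72
{"grip": -0.1, "linear": [-0.0002, 0.0003, 0.0208], "delta_rot": [0, 0, 0.0003]}
{"grip": -0.1, "linear": [-0.0002, 0.0003, 0.0207], "delta_rot": [0, 0, 0.0003]}
{"grip": -0.1, "linear": [-0.0002, 0.0003, 0.0208], "delta_rot": [0, 0, 0.0003]}
{"grip": -0.1, "linear": [-0.0002, 0.0002, 0.0207], "delta_rot": [0, 0, 0.0003]}
{"grip": -0.1, "linear": [-0.0002, 0.0003, 0.0208], "delta_rot": [0, 0, 0.0003]}
5
```

Call:
servo_tool(steps=[{"grip":-0.1,"linear":[-0.0005,0.0004,0.0208],"delta_rot":[0,0,0]},{"grip":-0.1,"linear":[-0.0005,0.0004,0.0208],"delta_rot":[0,0,0]},{"grip":-0.1,"linear":[0,0.0004,0.0208],"delta_rot":[0,0,0]},{"grip":-0.1,"linear":[0,0,0.0208],"delta_rot":[0,0,0]},{"grip":-0.1,"linear":[0,0,0.0208],"delta_rot":[0,0,0]},{"grip":-0.1,"linear":[0,0,0],"delta_rot":[0,0,0]},{"grip":-0.1,"linear":[0,0,0],"delta_rot":[0,0,0]},{"grip":-1,"linear":[0,0,0],"delta_rot":[0,0,0]},{"grip":-1,"linear":[0,0,0],"delta_rot":[0,0,0]},{"grip":-1,"linear":[0,0,0],"delta_rot":[0,0,0]},{"grip":-1,"linear":[0,0,0],"delta_rot":[0,0,0]},{"grip":-1,"linear":[0,0,0],"delta_rot":[0,0,0]},{"grip":-1,"linear":[0,0,0],"delta_rot":[0,0,0]}])

```text
clock: 44.9
ee_pos: [0.5081, -0.3633, 0.0398]
tool_rot: [3.139, 0.071, 0.005]
ft_force: [0.0, 0.5, 6.1]
grip_width: 0.018
```

```bash
python3 plan.py .5073,-.3616,.19,2.6,-1,38 .5568,.2091,.19,-45.3,-1,40
```

```text
from [ 0.5081 -0.3633  0.0398] 2.58 tilt 0.22 t 44.9 F [0.  0.5 6.1] w 0.018 q6 -0.73
{"grip": -1.0, "linear": [-0.0002, -0.0004, -0.0376], "delta_rot": [0, 0, -0.0001]}
{"grip": -1.0, "linear": [-0.0002, -0.0004, -0.0375], "delta_rot": [0, 0, -0.0001]}
{"grip": -1.0, "linear": [-0.0001, -0.0004, -0.0376], "delta_rot": [0, 0, -0.0001]}
{"grip": -1.0, "linear": [-0.0002, -0.0005, -0.0375], "delta_rot": [0, 0, -0.0001]}
{"grip": -1.0, "linear": [0.005, -0.0379, -0.0], "delta_rot": [0, 0, 0.0557]}
{"grip": -1.0, "linear": [0.0029, -0.0381, -0.0], "delta_rot": [0, 0, 0.0557]}
{"grip": -1.0, "linear": [0.0008, -0.0382, -0.0], "delta_rot": [0, 0, 0.0557]}
{"grip": -1.0, "linear": [-0.0013, -0.0382, -0.0], "delta_rot": [0, 0, 0.0557]}
{"grip": -1.0, "linear": [-0.0035, -0.038, -0.0], "delta_rot": [0, 0, 0.0557]}
{"grip": -1.0, "linear": [-0.0056, -0.0378, -0.0], "delta_rot": [0, 0, 0.0557]}
{"grip": -1.0, "linear": [-0.0077, -0.0374, -0.0], "delta_rot": [0, 0, 0.0557]}
{"grip": -1.0, "linear": [-0.0097, -0.0369, -0.0], "delta_rot": [0, 0, 0.0557]}
{"grip": -1.0, "linear": [-0.0118, -0.0363, -0.0], "delta_rot": [0, 0, 0.0557]}
{"grip": -1.0, "linear": [-0.0138, -0.0356, -0.0], "delta_rot": [0, 0, 0.0557]}
{"grip": -1.0, "linear": [-0.0157, -0.0348, -0.0], "delta_rot": [0, 0, 0.0557]}
{"grip": -1.0, "linear": [-0.0176, -0.0339, -0.0], "delta_rot": [0, 0, 0.0557]}
{"grip": -1.0, "linear": [-0.0195, -0.0328, -0.0], "delta_rot": [0, 0, 0.0557]}
{"grip": -1.0, "linear": [-0.0213, -0.0317, -0.0], "delta_rot": [0, 0, 0.0557]}
{"grip": -1.0, "linear": [-0.0231, -0.0304, -0.0], "delta_rot": [0, 0, 0.0557]}
19
```

Call:
servo_tool(steps=[{"grip":-1,"linear":[0,0,-0.0375],"delta_rot":[0,0,0]},{"grip":-1,"linear":[0,0,-0.0375],"delta_rot":[0,0,0]},{"grip":-1,"linear":[0,0,-0.0375],"delta_rot":[0,0,0]},{"grip":-1,"linear":[0,0,-0.0375],"delta_rot":[0,0,0]},{"grip":-1,"linear":[0.005,-0.0379,0],"delta_rot":[0,0,0.0557]},{"grip":-1,"linear":[0.0029,-0.0381,0],"delta_rot":[0,0,0.0557]},{"grip":-1,"linear":[0.0008,-0.0382,0],"delta_rot":[0,0,0.0557]},{"grip":-1,"linear":[-0.0013,-0.0382,0],"delta_rot":[0,0,0.0557]},{"grip":-1,"linear":[-0.0035,-0.038,0],"delta_rot":[0,0,0.0557]},{"grip":-1,"linear":[-0.0056,-0.0378,0],"delta_rot":[0,0,0.0557]},{"grip":-1,"linear":[-0.0077,-0.0374,0],"delta_rot":[0,0,0.0557]},{"grip":-1,"linear":[-0.0097,-0.0369,0],"delta_rot":[0,0,0.0557]},{"grip":-1,"linear":[-0.0118,-0.0363,0],"delta_rot":[0,0,0.0557]},{"grip":-1,"linear":[-0.0138,-0.0356,0],"delta_rot":[0,0,0.0557]},{"grip":-1,"linear":[-0.0157,-0.0348,0],"delta_rot":[0,0,0.0557]},{"grip":-1,"linear":[-0.0176,-0.0339,0],"delta_rot":[0,0,0.0557]},{"grip":-1,"linear":[-0.0195,-0.0328,0],"delta_rot":[0,0,0.0557]},{"grip":-1,"linear":[-0.0213,-0.0317,0],"delta_rot":[0,0,0.0557]},{"grip":-1,"linear":[-0.0231,-0.0304,0],"delta_rot":[0,0,0.0557]}])

```text
clock: 46.48
ee_pos: [0.5566, 0.21, 0.188]
tool_rot: [-2.897, 1.213, -0.001]
ft_force: [0.9, -0.8, -0.2]
grip_width: 0.0182
```

Call:
servo_tool(steps=[{"grip":-1,"linear":[0,0,0],"delta_rot":[0,0,0]},{"grip":-1,"linear":[0,0,0],"delta_rot":[0,0,0]},{"grip":-1,"linear":[0,0,0],"delta_rot":[0,0,0]},{"grip":-1,"linear":[0,0,0],"delta_rot":[0,0,0]},{"grip":-1,"linear":[0,0,0],"delta_rot":[0,0,0]}])

```text
clock: 46.9
ee_pos: [0.5569, 0.2068, 0.1877]
tool_rot: [-2.898, 1.212, -0.0]
ft_force: [-0.3, -0.7, -0.1]
grip_width: 0.0183
```

```bash
python3 plan.py .5568,.2091,.115,-45.3,-1,25
```

```text
from [0.5569 0.2068 0.1877] -45.38 tilt 0.02 t 46.9 F [-0.3 -0.7 -0.1] w 0.0183 q6 1.09
{"grip": -1.0, "linear": [-0.0006, -0.0005, 0.0242], "delta_rot": [0, 0, -0.0005]}
{"grip": -1.0, "linear": [-0.0006, -0.0005, 0.0243], "delta_rot": [0, 0, -0.0005]}
{"grip": -1.0, "linear": [-0.0005, -0.0005, 0.0242], "delta_rot": [0, 0, -0.0005]}
3
```

Call:
servo_tool(steps=[{"grip":-1,"linear":[-0.0006,-0.0006,0.0242],"delta_rot":[0,0,0]},{"grip":-1,"linear":[-0.0006,-0.0005,0.0242],"delta_rot":[0,0,0]},{"grip":-1,"linear":[-0.0004,0,0.0242],"delta_rot":[0,0,0]},{"grip":-1,"linear":[0,0,0],"delta_rot":[0,0,0]},{"grip":-1,"linear":[0,0,0],"delta_rot":[0,0,0]},{"grip":-1,"linear":[0,0,0.005],"delta_rot":[0,0,0]},{"grip":-1,"linear":[0,0,0.005],"delta_rot":[0,0,0]},{"grip":-1,"linear":[0,0,0.005],"delta_rot":[0,0,0]},{"grip":-1,"linear":[0,0,0],"delta_rot":[0,0,0]}])

```text
clock: 47.65
ee_pos: [0.5562, 0.2099, 0.0993]
tool_rot: [2.899, -1.21, -0.001]
ft_force: [-0.8, 1.1, -1.2]
grip_width: 0.0181
```

Call:
servo_tool(steps=[{"grip":-1,"linear":[0,0,0.005],"delta_rot":[0,0,0]},{"grip":-1,"linear":[0,0,0.005],"delta_rot":[0,0,0]},{"grip":-1,"linear":[0,0,0.0048],"delta_rot":[0,0,0]},{"grip":-1,"linear":[0,0,0],"delta_rot":[0,0,0]},{"grip":-0.4,"linear":[0,0,0],"delta_rot":[0,0,0]},{"grip":-0.1,"linear":[0,0,0],"delta_rot":[0,0,0]},{"grip":-0.1,"linear":[0,0,0],"delta_rot":[0,0,0]},{"grip":-0.1,"linear":[0,0,0],"delta_rot":[0,0,0]}])

```text
clock: 48.32
ee_pos: [0.5564, 0.21, 0.0852]
tool_rot: [-2.899, 1.209, -0.0]
ft_force: [-0.4, 0.9, 0.4]
grip_width: 0.0387
```

Call:
servo_tool(steps=[{"grip":-0.1,"linear":[0,0,-0.02],"delta_rot":[0,0,0]},{"grip":-0.1,"linear":[0,0,-0.03],"delta_rot":[0,0,0]},{"grip":-0.1,"linear":[0,0,-0.036],"delta_rot":[0,0,0]},{"grip":-0.5,"linear":[0,0,0],"delta_rot":[0,0,0]},{"grip":-0.5,"linear":[0,0,0],"delta_rot":[0,0,0]},{"grip":-0.5,"linear":[0,0,0],"delta_rot":[0,0,0]}])

```text
clock: 48.82
ee_pos: [0.5562, 0.2099, 0.1706]
tool_rot: [2.899, -1.21, -0.0]
ft_force: [0.3, 0.6, -1.0]
grip_width: 0.0212
```

```bash
python3 - <<'E'
from h import *
im,d=r.get_image("top"); P=cloud("top",d); hsv=cv2.cvtColor(im,cv2.COLOR_BGR2HSV); m=(hsv[...,0]>100)&(hsv[...,0]<118)&(hsv[...,1]>150)&(hsv[...,2]>90)
n,l,s,c=cv2.connectedComponentsWithStats(m.astype(np.uint8))
for i in range(1,n):
    if s[i,4]>9: print(c[i].round(1),s[i],np.nanmedian(P[l==i],0).round(4))
for v in range(190,226,4):
    us=np.nonzero(m[v,90:150])[0]
    if len(us): u=90+us; print(v,u.min(),u.max(),P[v,u[0]].round(3),P[v,u[len(u)//2]].round(3))
cv2.imwrite("pics/lid.png",cv2.resize(im[165:245,95:225],(800,492),interpolation=cv2.INTER_CUBIC))
E
python3 plan.py .54,.17,.40,20,-.5,35
```

```text
[417.7 170.5] [414 167   9   8  59] [ 0.6018 -0.6369  0.1474]
[118.6 206.9] [110 181  20  52 240] [0.4894 0.3657 0.3   ]
[189.9 185. ] [188 183   5   5  17] [0.574  0.1605 0.1133]
[200.8 195.3] [199 193   5   5  18] [0.5377 0.1228 0.1107]
[196.6 209.2] [194 207   6   5  21] [0.4891 0.1378 0.1097]
[402.7 253. ] [390 231  32  51 468] [ 0.3274 -0.5792  0.0984]
190 122 122 [0.548 0.36  0.269] [0.548 0.36  0.269]
194 110 123 [0.532 0.385 0.314] [0.534 0.372 0.293]
198 111 124 [0.52  0.382 0.315] [0.522 0.362 0.273]
202 111 124 [0.507 0.382 0.314] [0.507 0.376 0.315]
206 112 125 [0.495 0.379 0.316] [0.495 0.373 0.314]
210 112 125 [0.482 0.379 0.315] [0.483 0.373 0.311]
214 113 126 [0.47  0.377 0.31 ] [0.47  0.371 0.308]
218 114 127 [0.458 0.373 0.314] [0.458 0.367 0.314]
222 115 128 [0.445 0.369 0.318] [0.445 0.357 0.301]
from [0.5559 0.2098 0.1697] -45.29 tilt 0.11 t 48.87 F [-0.1 -0.2  0.4] w 0.0215 q6 1.09
{"grip": -0.5, "linear": [0.0017, 0.0039, -0.023], "delta_rot": [0, 0, -0.114]}
{"grip": -0.5, "linear": [0.0013, 0.0041, -0.023], "delta_rot": [0, 0, -0.114]}
{"grip": -0.5, "linear": [0.0008, 0.0042, -0.023], "delta_rot": [0, 0, -0.114]}
{"grip": -0.5, "linear": [0.0003, 0.0043, -0.023], "delta_rot": [0, 0, -0.114]}
{"grip": -0.5, "linear": [-0.0002, 0.0043, -0.023], "delta_rot": [0, 0, -0.114]}
{"grip": -0.5, "linear": [-0.0007, 0.0042, -0.0231], "delta_rot": [0, 0, -0.114]}
{"grip": -0.5, "linear": [-0.0012, 0.0041, -0.023], "delta_rot": [0, 0, -0.114]}
{"grip": -0.5, "linear": [-0.0016, 0.004, -0.0231], "delta_rot": [0, 0, -0.114]}
{"grip": -0.5, "linear": [-0.0021, 0.0038, -0.023], "delta_rot": [0, 0, -0.114]}
{"grip": -0.5, "linear": [-0.0024, 0.0035, -0.0231], "delta_rot": [0, 0, -0.114]}
10
```

View pics/lid.png

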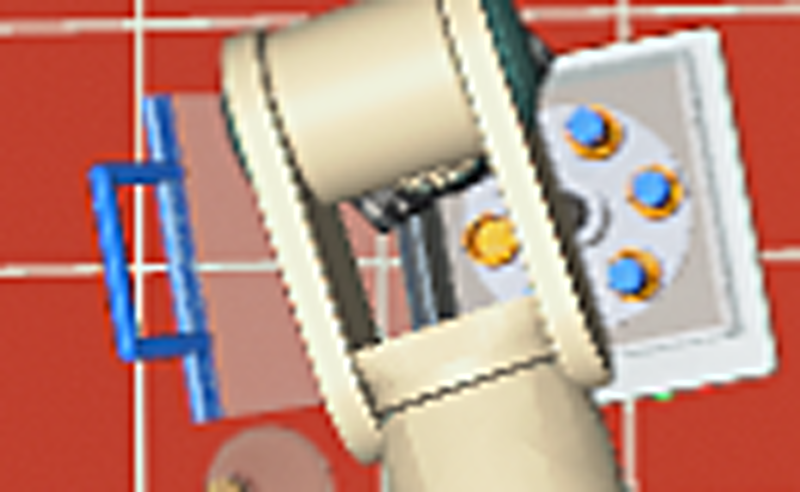

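All five... the three uncovered vials stand upright in their sleeves; the bar is at crop px (112,262), i.e. about (0.489, 0.377, 0.31). Going for the bar.

```bash
python3 plan.py .5562,.2099,.40,-80.6,-.35,38 .489,.377,.39,-80.6,-.35,32
```

```text
from [0.5559 0.2098 0.1697] -45.29 tilt 0.11 t 48.87 F [-0.1 -0.2  0.4] w 0.0215 q6 1.09
{"grip": -0.35, "linear": [0.0, -0.0, -0.0329], "delta_rot": [0, 0, 0.088]}
{"grip": -0.35, "linear": [0.0, -0.0001, -0.0329], "delta_rot": [0, 0, 0.088]}
{"grip": -0.35, "linear": [0.0, -0.0, -0.0329], "delta_rot": [0, 0, 0.088]}
{"grip": -0.35, "linear": [0.0, -0.0001, -0.0329], "delta_rot": [0, 0, 0.088]}
{"grip": -0.35, "linear": [0.0, -0.0, -0.0329], "delta_rot": [0, 0, 0.088]}
{"grip": -0.35, "linear": [0.0001, -0.0001, -0.0329], "delta_rot": [0, 0, 0.088]}
{"grip": -0.35, "linear": [0.0, -0.0001, -0.0329], "delta_rot": [0, 0, 0.088]}
{"grip": -0.35, "linear": [-0.0293, 0.0065, 0.0017], "delta_rot": [0, 0, 0.0]}
{"grip": -0.35, "linear": [-0.0293, 0.0065, 0.0017], "delta_rot": [0, 0, 0.0]}
{"grip": -0.35, "linear": [-0.0293, 0.0065, 0.0017], "delta_rot": [0, 0, 0.0]}
{"grip": -0.35, "linear": [-0.0293, 0.0065, 0.0016], "delta_rot": [0, 0, 0.0]}
{"grip": -0.35, "linear": [-0.0293, 0.0065, 0.0017], "delta_rot": [0, 0, 0.0]}
{"grip": -0.35, "linear": [-0.0293, 0.0065, 0.0016], "delta_rot": [0, 0, 0.0]}
13
```

Call:
servo_tool(steps=[{"grip":-0.35,"linear":[0,0,-0.0329],"delta_rot":[0,0,0.088]},{"grip":-0.35,"linear":[0,0,-0.0329],"delta_rot":[0,0,0.088]},{"grip":-0.35,"linear":[0,0,-0.0329],"delta_rot":[0,0,0.088]},{"grip":-0.35,"linear":[0,0,-0.0329],"delta_rot":[0,0,0.088]},{"grip":-0.35,"linear":[0,0,-0.0329],"delta_rot":[0,0,0.088]},{"grip":-0.35,"linear":[0,0,-0.0329],"delta_rot":[0,0,0.088]},{"grip":-0.35,"linear":[0,0,-0.0329],"delta_rot":[0,0,0.088]},{"grip":-0.35,"linear":[-0.0293,0.0065,0.0017],"delta_rot":[0,0,0]},{"grip":-0.35,"linear":[-0.0293,0.0065,0.0017],"delta_rot":[0,0,0]},{"grip":-0.35,"linear":[-0.0293,0.0065,0.0017],"delta_rot":[0,0,0]},{"grip":-0.35,"linear":[-0.0293,0.0065,0.0017],"delta_rot":[0,0,0]},{"grip":-0.35,"linear":[-0.0293,0.0065,0.0017],"delta_rot":[0,0,0]},{"grip":-0.35,"linear":[-0.0293,0.0065,0.0017],"delta_rot":[0,0,0]},{"grip":-0.35,"linear":[0,0,0],"delta_rot":[0,0,0]},{"grip":-0.35,"linear":[0,0,0],"delta_rot":[0,0,0]},{"grip":-0.35,"linear":[0,0,0],"delta_rot":[0,0,0]}])

```text
clock: 50.2
ee_pos: [0.4894, 0.3767, 0.3899]
tool_rot: [2.395, -2.031, -0.0]
ft_force: [-0.5, 0.6, 0.6]
grip_width: 0.0278
```

```bash
python3 scap.py; python3 plan.py .489,.377,.29,-80.6,-.35,22
python3 - <<'E'
from h import *
im,d=r.get_image("top"); sc,_=r.get_image("scene")
cv2.imwrite("pics/lid2.png",np.hstack([cv2.resize(im[170:240,90:230],(400,200),interpolation=cv2.INTER_CUBIC),cv2.resize(sc[40:140,230:430],(400,200),interpolation=cv2.INTER_CUBIC)]))
E
```

```text
[298.9  77.2] [ 50  22 256] [0.5075 0.3595 0.2893]
[265.4 148. ] [ 6  7 36] [0.4759 0.1812 0.1133]
[291.6 151.3] [ 6  7 36] [0.5582 0.2039 0.1112]
[261.  155.9] [ 5  7 30] [0.488  0.1333 0.1121]
[289.  159.7] [ 7  7 35] [0.5735 0.1547 0.1121]
from [0.4897 0.3762 0.3904] -80.65 tilt 0.07 t 50.25 F [ 0.5  0.3 -0.7] w 0.0272 q6 2.0
{"grip": -0.35, "linear": [-0.0002, 0.0001, 0.0201], "delta_rot": [0, 0, -0.0002]}
{"grip": -0.35, "linear": [-0.0002, 0.0001, 0.0201], "delta_rot": [0, 0, -0.0002]}
{"grip": -0.35, "linear": [-0.0002, 0.0001, 0.0201], "delta_rot": [0, 0, -0.0002]}
{"grip": -0.35, "linear": [-0.0001, 0.0001, 0.02], "delta_rot": [0, 0, -0.0002]}
{"grip": -0.35, "linear": [-0.0002, 0.0001, 0.0201], "delta_rot": [0, 0, -0.0002]}
5
```

View pics/lid2.png

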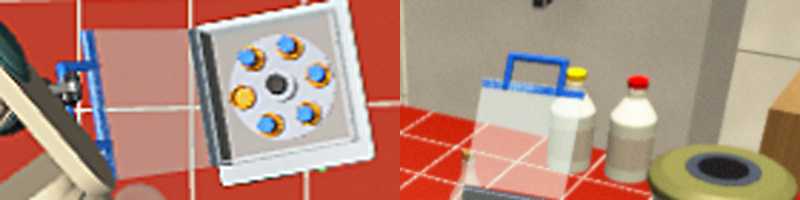

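All five vials stand upright in sleeves (caps at z≈0.112), one sleeve is empty, and the fingers are above the bar. Descending.

Call:
servo_tool(steps=[{"grip":-0.35,"linear":[0,0,0.02],"delta_rot":[0,0,0]},{"grip":-0.35,"linear":[0,0,0.02],"delta_rot":[0,0,0]},{"grip":-0.35,"linear":[0,0,0.02],"delta_rot":[0,0,0]},{"grip":-0.35,"linear":[0,0,0.015],"delta_rot":[0,0,0]},{"grip":-0.35,"linear":[0,0,0.012],"delta_rot":[0,0,0]},{"grip":-0.35,"linear":[0,0,0.012],"delta_rot":[0,0,0]},{"grip":-0.35,"linear":[0,0,0],"delta_rot":[0,0,0]}])

```text
clock: 50.93
ee_pos: [0.4891, 0.3757, 0.2892]
tool_rot: [2.391, -2.031, -0.002]
ft_force: [0.5, 0.4, -1.2]
grip_width: 0.0278
```

```bash
python3 plan.py
python3 - <<'E'
import numpy as np
q=np.r_[2.1,np.arange(2.0,0,-.12),.0]; y=-.22*np.cos(q); z=.22*np.sin(q)
for a,b,c in zip(q[1:],-np.diff(y),-np.diff(z)): print(round(a,2),round(b,4),round(c,4))
p=np.array([.5212,.1740]);m=np.array([-.1633,.9866]);print(p+(.092-.22)*m)
E
```

```text
from [0.4891 0.3757 0.2892] -80.67 tilt 0.26 t 50.93 F [ 0.5  0.4 -1.2] w 0.0278 q6 2.0
0
2.0 0.0195 -0.0101
1.88 0.0246 -0.0095
1.76 0.0256 -0.0065
1.64 0.0262 -0.0034
1.52 0.0264 -0.0002
1.4 0.0262 0.0029
1.28 0.0257 0.006
1.16 0.0248 0.0091
1.04 0.0235 0.012
0.92 0.0219 0.0147
0.8 0.02 0.0172
0.68 0.0178 0.0195
0.56 0.0153 0.0215
0.44 0.0126 0.0232
0.32 0.0098 0.0245
0.2 0.0068 0.0255
0.08 0.0037 0.0261
0.0 0.0007 0.0176
[0.5421024 0.0477152]
```

Call:
servo_tool(steps=[{"grip":-0.35,"linear":[0.0195,0,-0.0101],"delta_rot":[0,0,0]},{"grip":-0.35,"linear":[0.0246,0,-0.0095],"delta_rot":[0,0,0]},{"grip":-0.35,"linear":[0.0256,0,-0.0065],"delta_rot":[0,0,0]},{"grip":-0.35,"linear":[0.0262,0,-0.0034],"delta_rot":[0,0,0]},{"grip":-0.35,"linear":[0.0264,0,-0.0002],"delta_rot":[0,0,0]},{"grip":-0.35,"linear":[0.0262,0,0.0029],"delta_rot":[0,0,0]},{"grip":-0.35,"linear":[0.0257,0,0.006],"delta_rot":[0,0,0]},{"grip":-0.35,"linear":[0.0248,0,0.0091],"delta_rot":[0,0,0]},{"grip":-0.35,"linear":[0.0235,0,0.012],"delta_rot":[0,0,0]},{"grip":-0.35,"linear":[0,0,0],"delta_rot":[0,0,0]},{"grip":-1,"linear":[0,0,0],"delta_rot":[0,0,0]},{"grip":-1,"linear":[0,0,0],"delta_rot":[0,0,0]},{"grip":-1,"linear":[0,0,0],"delta_rot":[0,0,0]},{"grip":-1,"linear":[0,0,0],"delta_rot":[0,0,0]}])

```text
clock: 52.1
ee_pos: [0.5256, 0.1578, 0.2929]
tool_rot: [-2.396, 2.031, -0.002]
ft_force: [-1.8, -4.1, 2.8]
grip_width: 0.0101
```

Call:
servo_tool(steps=[{"grip":-1,"linear":[0.0219,0,0.0147],"delta_rot":[0,0,0]},{"grip":-1,"linear":[0.02,0,0.0172],"delta_rot":[0,0,0]},{"grip":-1,"linear":[0.0178,0,0.0195],"delta_rot":[0,0,0]},{"grip":-1,"linear":[0.0153,0,0.0215],"delta_rot":[0,0,0]},{"grip":-1,"linear":[0.0126,0,0.0232],"delta_rot":[0,0,0]},{"grip":-1,"linear":[0,0,0],"delta_rot":[0,0,0]}])

```text
clock: 52.6
ee_pos: [0.5399, 0.0676, 0.1926]
tool_rot: [2.39, -2.032, 0.003]
ft_force: [1.0, -11.4, 1.4]
grip_width: 0.0101
```

Call:
servo_tool(steps=[{"grip":-1,"linear":[0.0098,0,0.0245],"delta_rot":[0,0,0]},{"grip":-1,"linear":[0.0068,0,0.0255],"delta_rot":[0,0,0]},{"grip":-1,"linear":[0.0037,0,0.0231],"delta_rot":[0,0,0]},{"grip":-1,"linear":[0.0007,0,0.01],"delta_rot":[0,0,0]},{"grip":-1,"linear":[0,0,0],"delta_rot":[0,0,0]}])

```text
clock: 53.02
ee_pos: [0.5436, 0.0468, 0.1107]
tool_rot: [2.389, -2.031, 0.007]
ft_force: [0.8, -18.5, -0.9]
grip_width: 0.0097
```

Call:
servo_tool(steps=[{"grip":-1,"linear":[0.002,0,0.004],"delta_rot":[0,0,0]},{"grip":-1,"linear":[0.001,0,0.004],"delta_rot":[0,0,0]},{"grip":-1,"linear":[0,0,0.003],"delta_rot":[0,0,0]},{"grip":-1,"linear":[0,0,0],"delta_rot":[0,0,0]},{"grip":-1,"linear":[0,0,0],"delta_rot":[0,0,0]}])

```text
clock: 53.43
ee_pos: [0.5438, 0.0464, 0.1016]
tool_rot: [2.394, -2.031, 0.002]
ft_force: [-1.9, -10.1, -0.8]
grip_width: 0.0098
```

Call:
servo_tool(steps=[{"grip":-1,"linear":[0.001,0,0.002],"delta_rot":[0,0,0]},{"grip":-1,"linear":[0,0,0.002],"delta_rot":[0,0,0]},{"grip":-1,"linear":[0,0,0],"delta_rot":[0,0,0]},{"grip":-1,"linear":[0,0,0],"delta_rot":[0,0,0]}])

```text
clock: 53.77
ee_pos: [0.5438, 0.0463, 0.0982]
tool_rot: [2.395, -2.031, 0.0]
ft_force: [-4.4, -7.2, 4.2]
grip_width: 0.01
```

Call:
servo_tool(steps=[{"grip":-1,"linear":[0,0,0.002],"delta_rot":[0,0,0]},{"grip":-1,"linear":[0,0,0.002],"delta_rot":[0,0,0]},{"grip":-1,"linear":[0,0,0],"delta_rot":[0,0,0]},{"grip":-1,"linear":[0,0,0],"delta_rot":[0,0,0]}])

```text
clock: 54.1
ee_pos: [0.544, 0.0461, 0.0971]
tool_rot: [2.396, -2.031, 0.003]
ft_force: [-15.2, -6.2, 19.5]
grip_width: 0.0099
```

Firm stop: the cover is shut. Relieving, opening and withdrawing.

Call:
servo_tool(steps=[{"grip":-1,"linear":[0,0,-0.002],"delta_rot":[0,0,0]},{"grip":-0.35,"linear":[0,0,0],"delta_rot":[0,0,0]},{"grip":-0.35,"linear":[0,0,0],"delta_rot":[0,0,0]},{"grip":-0.35,"linear":[0,0,0],"delta_rot":[0,0,0]},{"grip":-0.35,"linear":[0,0,0],"delta_rot":[0,0,0]},{"grip":-0.35,"linear":[0,0,-0.01],"delta_rot":[0,0,0]},{"grip":-0.35,"linear":[0,0,-0.015],"delta_rot":[0,0,0]},{"grip":-0.35,"linear":[0,0,-0.02],"delta_rot":[0,0,0]},{"grip":-0.35,"linear":[0,0,-0.03],"delta_rot":[0,0,0]},{"grip":-0.35,"linear":[0,0,-0.03],"delta_rot":[0,0,0]},{"grip":-0.35,"linear":[0.02,0,-0.03],"delta_rot":[0,0,0]},{"grip":-0.35,"linear":[0.03,0,-0.01],"delta_rot":[0,0,0]},{"grip":-0.35,"linear":[0.036,0,0],"delta_rot":[0,0,0]},{"grip":-0.35,"linear":[0.036,0,0],"delta_rot":[0,0,0]},{"grip":-0.35,"linear":[0.036,0,0],"delta_rot":[0,0,0]},{"grip":-0.35,"linear":[0,0,0],"delta_rot":[0,0,0]},{"grip":-0.35,"linear":[0,0,0],"delta_rot":[0,0,0]}])

```text
clock: 55.52
ee_pos: [0.5698, -0.111, 0.2409]
tool_rot: [-2.393, 2.035, 0.0]
ft_force: [-0.3, 0.9, -0.3]
grip_width: 0.0273
```

Run:
```python
from h import *
im,d=r.get_image("top"); P=cloud("top",d); sc,ds=r.get_image("scene")
hsv=cv2.cvtColor(im,cv2.COLOR_BGR2HSV); m=(hsv[...,0]>100)&(hsv[...,0]<118)&(hsv[...,1]>150)&(hsv[...,2]>90)
n,l,s,c=cv2.connectedComponentsWithStats(m.astype(np.uint8))
for i in range(1,n):
    if s[i,4]>9 and c[i][0]<330: print(c[i].round(1),s[i,4],np.nanmedian(P[l==i],0).round(4),np.nanpercentile(P[l==i][:,2],[5,95]).round(3))
a=cv2.resize(im[160:245,145:235],(400,378),interpolation=cv2.INTER_CUBIC); b=cv2.resize(sc[110:210,225:331],(400,378),interpolation=cv2.INTER_CUBIC)
cv2.imwrite("pics/fin.png",np.hstack([a,b]))
s0=np.load("pics/top0.npz")["im"]; df=cv2.absdiff(s0,im).max(2)[90:175,190:310]; print("bystander diff",(df>60).sum())
```

```text
[214.5 193.5] 238 [0.542  0.0801 0.1282] [0.122 0.134]
bystander diff 1023
```

View pics/fin.png

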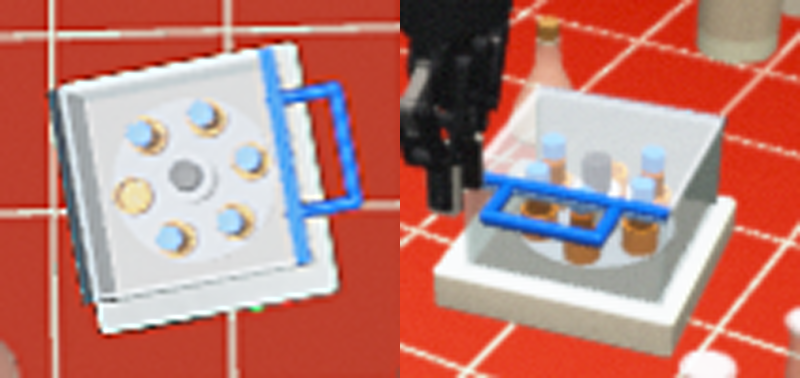

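Run:
```python
from h import *
sc,_=r.get_image("scene"); s0=np.load("pics/scene0.npz")["im"]
df=(cv2.absdiff(s0,sc).max(2)>50)
print("cylinders/beaker/ring diff px",df[165:285,245:355].sum(),"flask area (before: pics/scene1)",(cv2.absdiff(np.load("pics/scene1.npz")["im"],sc).max(2)>50)[112:150,262:276].sum(), r.get_state()["clock"])
print(r.finish_job())
```

```text
cylinders/beaker/ring diff px 512 flask area (before: pics/scene1) 469 55.6667
the job is handed in; nothing more can be done
None
```

The autosampler is loaded and shut, and the job was handed in at 55.7 s of the 210 s allowed. The one thing I could not confirm is that the bystanders stayed put.

**What I did:**
- **Cover open:** I swung it back to its stop at about 2.1 rad.
- **Carousel:** I set it on the spindle and rocked it under light pressure of about 10–20 N. It meshed and dropped to exactly the home height (TCP at 0.0903 m, as calculated).
- **Rack knock:** The rack was knocked by about (−12, +10) mm during the run. I spotted it with the camera before the second pick and adjusted.
- **Vials:** All five went upright into separate sleeves.
- **Cover shut:** I folded it down until it met a firm stop at about 20 N, then let go and withdrew.

**What the last checks showed:**
- The cover lies flat, with its blue handle parts at z about 0.12–0.13 m.
- All five vials are upright inside under the cover. Before closing, four caps measured about 0.112 m high, which means those vials are on the sleeve floors. The fifth gave no cap reading in that check, but an earlier top-camera reading put it at about 0.111 m.
- The force reading was about zero with the arm clear of everything.

**What did not confirm:** comparing pictures before and after did not come out clean around the glassware and cork ring. There were 512 changed pixels near the cylinders, beaker and ring, and 469 near the flask. Some of this is to be expected, because those areas overlap the machine, cover and arm, which did move. I did not look into it further before handing in. The arm's paths kept clear of those items, and I saw no contact forces on those moves.

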